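Clear the cup and return the used bur pot through the covered funnel

TASK

A used round steel bur pot stands in the steel lower tray, under the edge of the orange upper tray and blocked by a plastic cup: first move the cup out of the way by standing it upright on the upper tray, clear of the mortar and never tipping it over. Then send the round pot down the funnel into the return bin, for which the bin's swivel cover has to be swung aside, and finally swing the cover fully shut again. Leave the mortar, the square steel block and the bottle where they are.

Things in the scene. Friction and masses are not known exactly. Their poses are not given: they have to be found in the camera images.
- stand: Fixed two-tier tray stand; origin on the counter under the lower tray's centre, x away from the robot at yaw 0, z up. Steel lower tray 220 (x) by 360 (y), floor at z 4, walls 16 high. Orange upper tray 160 by 360 over stand x 0 to 160: underside z 190, floor z 195, rim z 210, walls 5. Open to the robot's side and beyond; its only uprights are flat bars at x 80, y +-188, up to z 205.
- upper_floor (a point): Centre of the upper tray's floor surface (stand x 80, y 0, z 195). The mortar stands at the tray's -y end (y -80 to -130); the +y half is free.
- cup_mid (a point): Pink plastic cup, open top, on the lower tray about 60 in front (stand -x) of the round pot, gap about 11; its axis some 40 in front of the upper tray's edge. 90 high, 62 diameter at the rim, a little narrower at the foot, wall 3, about 60 g. The point is on its axis half-way up (45 above its foot), z along its axis.
- pot_mid (a point): Round steel bur pot, a plain closed cylinder 36 diameter, 50 high, about 120 g, upright on the lower tray, its axis about 20 behind the front edge of the upper tray (a vertical gripper cannot reach it; lean the tool back towards the robot by 30 to 45 degrees), in the +y or the -y half. The point is on its axis half-way up (25 above its foot), z along its axis.
- bin: Fixed grey return bin, 240 by 240, 148 high, hollow; origin on the counter under its centre, z up, x away from the robot at yaw 0. Floor 5 thick.
- funnel_mouth (a point): Centre of the mouth of the stainless funnel set in the bin's top, at the rim's height (154 above the counter). Mouth 200 inside diameter, narrowing steeply to an open throat about 80 wide at 78 above the counter; the pot let go over the middle slides through into the bin.
- cover (a joint): Swivel cover of the funnel: steel disc, 212 diameter, 5 above the rim (159 to 165 above the counter), on a vertical pivot. 0 = fully shut against its stop; grows as it opens, counter-clockwise from above, towards the robot and then -y; end stop 1.55 rad; from about 1.2 the middle of the mouth is clear. Starts up to 0.2 open. About 1 N at the knob moves it; it stays where left.
- cover_pivot (a point): Vertical pivot axis of the cover, at the bin's corner (bin x +100, y -100), at the cover's underside height 159.
- cover_knob (a point): Upright round black knob at the centre of the cover disc, 141 from the pivot axis, 20 diameter, top 205 above the counter, standing about 40 clear of the disc; the point is on its axis 184 above the counter.
- mortar: Bystander: small white ceramic mortar, 72 wide, 50 high, on the upper tray's -y end. Origin at the centre of its underside.
- block: Bystander: square steel block, 34 by 34 by 40 high, on the lower tray in the half without the round pot. Origin at the centre of its underside.
- bottle: Bystander: white bottle, 56 diameter, 130 high, on the counter beyond the stand. Origin at the centre of its underside.
Not all that is in view belongs to the job. Leave any brown look-alike of the part that bears pot_mid alone. Of the things that look like the part that bears cup_mid, the smaller one is meant.

How it is judged:
By the outcome, as a careful person would: the job done as asked, in the order asked, and still so for the second after the job is handed in, with the robot touching nothing.
It also fails if it takes over 72 s, if anything falls off the work surface, if the arm or the gripper's body presses on something with over 40 N, if the wrist force passes 120 N, or if a joint passes its speed limit or range.

ROBOT

A 6-joint arm with a two-finger parallel gripper is mounted at the origin on the work surface. World frame = base frame: x ahead of the robot, y to its left, z up, the work surface at z = 0. Lengths are in mm, angles in rad, forces in N, time in s.
With the tool pointing down it reaches from about 275 to 750 mm from the base axis. Payload 10.2 kg.
Tool frame: the origin (TCP) lies at the very end of the fingers, on their centre line; the grasp point (between the pads) lies 19 mm behind it (ctrl.tcp_to_grasp is the distance from the TCP to the grasp point, in mm); z points along the fingers, y is the direction in which the jaws open and shut (so a half turn about z gives the same grasp; the last joint's range is limited). The gripper opens to 85 mm and grips with 20 to 120 N. Pads are 22 mm wide; open, the fingers measure 114 mm over their backs; the gripper's body (76 mm by 85 mm) begins 54 mm behind the grasp point. The pads swing forward as they close: fully open they stand 13 mm farther back than shut.
Start: joints at [1.037, 0.313, 1.498, -0, 1.331, -0.223], TCP at [160.569, 499.849, 231.294] pointing down, gripper open.
Joint ranges: [-2.94, 2.94], [-0.97, 2.17], [0.19, 2.56], [-1.23, 4.37], [0.02, 3.11], [-2.88, 2.88]. Speed limits (rad/s): [2.39, 2.39, 3.01, 3.14, 3.14, 3.14].

INTERFACE

Orientations are given as a unit quaternion [w, x, y, z].
In Python, from rig import ctrl, cams, job gives the robot as it stands. The module is installed in compiled form; this text tells all that it offers.
- The arm moves only by the tool drive_tool, never from a script. Its arguments are lists of equal length, an entry for each row: "gripper": the opening, from 0 (shut) to 1 (fully open); "dp": the shift along the tool's x, y, z normalised to -1 to 1, where 1 is 0.2 m, a list of three; "twist": the turn about the tool's z normalised to -1 to 1, where 1 is 90 degrees. In form: {"gripper": [gripper, ...], "dp": [[tx, ty, tz], ...], "twist": [twist, ...]}. A call has 1 to 20 rows; each row is the pose to reach, as a shift and turn from the pose commanded when the call began, along the tool's axes at that moment; what a row does not reach only later rows make up. A row lasts 1/10 s, in which the tool goes at most 50 mm and 8.59 degrees, less where a joint would pass 70% of its speed; a pose out of reach is approached as far as the arm can. A call with a number of a shift or a turn outside -1 to 1 is refused whole. A call with a gripper value outside its range is refused whole. The fingers move at their own pace and stop on an object; "newtons" is the grip in N (left out, the last holds). Time passes only in rows, so rows that repeat a pose let the fingers close. It gives the time, the measured TCP pose, the force and the opening at its end, in the units of the state.
- ctrl.sense(): the state, without advancing time (a new reading comes with each control period).
- cams.capture(name): name is "scene" or "side" or "wrist"; returns a dict with "pixels" (400x640x3 uint8, red, green, blue), "camera_matrix" (3x3 intrinsics, pixels), "xyz" and "orientation" of the camera in the world; the wrist camera has in their place "hand_eye" (4x4, takes a point from camera to tool coordinates, whose origin is the TCP and whose axes are the flange's). Camera axes: x right, y down, z forward; pixel columns grow to the right and rows downward; lengths in mm; the calibration is good to about 2 mm. A picture is of the moment at which its call begins: read the wrist's pose just before it. There is no depth.
- job.finish_job(): hands the job in, once; it reports no verdict.
The state is a dict: "time_s": time; "joints": joint angles; "dq": joint speeds; "tau": joint torques, N m; "eef_pos": TCP position; "ee_rot": TCP orientation; "force": force on the tool from outside, world axes, zero at the start; "wrist_torque": the same for the moment, N m; "grip_width": opening from 0.0 (shut) to 1.0 (fully open).
Only numpy, scipy, OpenCV 4.12 (cv2) and the standard library are available. Lean on these libraries where they do the work, as an engineer would, in place of code of your own. Each camera call takes 0.05 s, during which the arm holds its last target.

## Working session

There is one attempt and no reset: what is moved stays moved. The work goes in short steps, Python scripts to look and compute and a tool call to move; the robot and the scene stay as the last step left them, time stands still between calls to the robot, and variables do not carry over. Pictures are saved under pics/ and viewed, and the job is handed in when it is done.

Besides the shell and the picture viewer there is one more tool, called after "Emit:" in YAML: its name, and indented under it one key for each argument. drive_tool: Moves the arm, as the interface text tells. Scaled input: -1 to 1 covers 0.2 m each way for a shift and 90 degrees each way for a turn. Its arguments: {"type":"object","properties":{"gripper":{"type":"array","items":{"type":"number"}},"dp":{"type":"array","items":{"type":"array","items":{"type":"number"}}},"twist":{"type":"array","items":{"type":"number"}},"newtons":{"type":"number"}},"required":["gripper","dp","twist"]}

```bash
mkdir -p pics; ls; python3 - <<'E'
from rig import ctrl,cams,job
import cv2,numpy as np
np.set_printoptions(precision=4,suppress=True)
s=ctrl.sense();print(s)
for n in("scene","side","wrist"):
    d=cams.capture(n);cv2.imwrite(f"pics/{n}0.png",d["pixels"][:,:,::-1])
    print(n,{k:v for k,v in d.items() if k!="pixels"})
E
```

```text
pics
{'time_s': 0.0, 'joints': array([ 1.0366,  0.3135,  1.4984,  0.    ,  1.331 , -0.2234]), 'dq': array([-0.0002,  0.0001, -0.0016,  0.0005, -0.0006, -0.0006]), 'tau': array([  0.0006, -41.2254, -25.9744,  -0.0001,   0.004 ,  -0.    ]), 'eef_pos': array([160.4205, 499.624 , 230.7164]), 'ee_rot': array([-0.0003,  0.1548,  0.988 , -0.0006]), 'force': array([-0.3714, -0.4798, -0.2388]), 'wrist_torque': array([ 0.008 ,  0.0215, -0.0078]), 'grip_width': 0.9977923714154943}
scene {'camera_matrix': array([[503.7502,   0.    , 331.5536],
       [  0.    , 503.7502, 192.3395],
       [  0.    ,   0.    ,   1.    ]]), 'xyz': array([ 120.025 , -511.0044, 1157.134 ]), 'orientation': array([-0.2651,  0.8949, -0.343 ,  0.1062])}
side {'camera_matrix': array([[398.0636,   0.    , 316.2724],
       [  0.    , 398.0636, 205.2913],
       [  0.    ,   0.    ,   1.    ]]), 'xyz': array([115.7285, 273.918 , 910.6747]), 'orientation': array([ 0.1547, -0.4957,  0.8118, -0.2672])}
wrist {'camera_matrix': array([[293.744 ,   0.    , 322.1996],
       [  0.    , 293.744 , 203.1782],
       [  0.    ,   0.    ,   1.    ]]), 'hand_eye': array([[  -0.0001,   -0.9594,   -0.2819,   72.5678],
       [   1.    ,   -0.0003,    0.0008,    0.2037],
       [  -0.0008,   -0.2819,    0.9594, -141.2637],
       [   0.    ,    0.    ,    0.    ,    1.    ]])}
```

View pics/scene0.png

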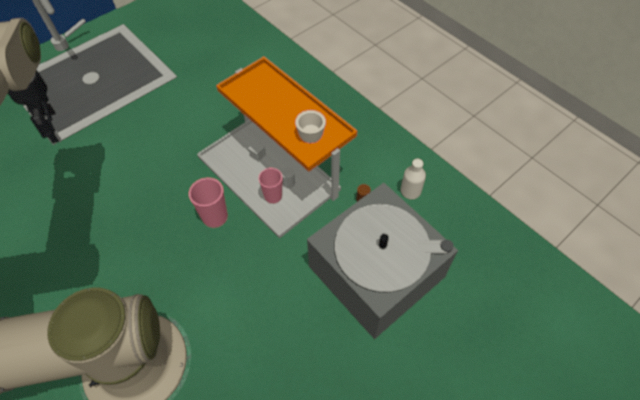

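View pics/side0.png

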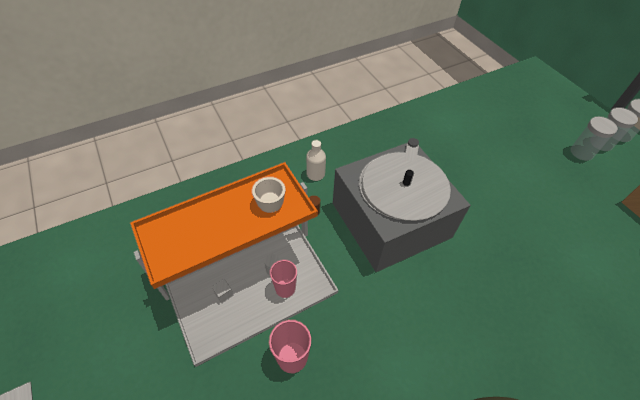

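View pics/wrist0.png

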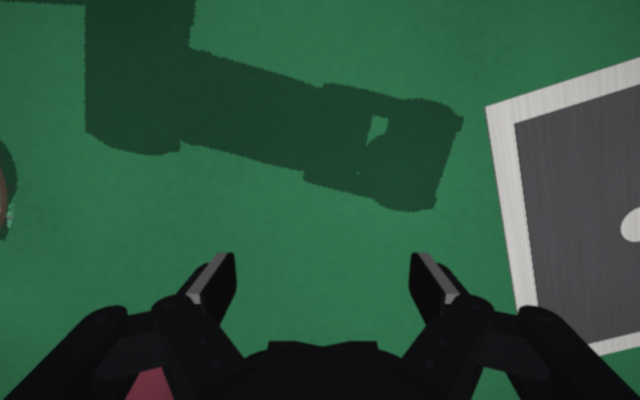

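The target is the smaller cup, at scene (271,185) and side (284,278). The pot is behind it, and the cover is almost shut with its knob at scene (384,241). I'll zoom in to get precise pixels.

```bash
cat > h.py <<'E'
import numpy as np,cv2
from scipy.spatial.transform import Rotation as R
from scipy.optimize import least_squares
np.set_printoptions(precision=3,suppress=True)
K={'scene':(503.7502,331.5536,192.3395),'side':(398.0636,316.2724,205.2913)}
P={'scene':np.array([120.025,-511.0044,1157.134]),'side':np.array([115.7285,273.918,910.6747])}
Q={'scene':[-0.2651,0.8949,-0.343,0.1062],'side':[0.1547,-0.4957,0.8118,-0.2672]}
def rot(q): return R.from_quat([q[1],q[2],q[3],q[0]]).as_matrix()
def proj(n,X):
    X=np.atleast_2d(X);c=(X-P[n])@rot(Q[n]);f,cx,cy=K[n]
    return np.c_[f*c[:,0]/c[:,2]+cx,f*c[:,1]/c[:,2]+cy]
def onz(n,px,z):
    f,cx,cy=K[n];d=rot(Q[n])@np.array([(px[0]-cx)/f,(px[1]-cy)/f,1]);return P[n]+d*(z-P[n][2])/d[2]
def tri(ps):
    x=least_squares(lambda X:np.concatenate([proj(n,X)[0]-np.array(p) for n,p in ps.items()]),[400,0,100]);return x.x,x.fun
E
python3 - <<'E'
import cv2
def crop(n,x0,y0,w,h,o):
    i=cv2.imread(f'pics/{n}0.png')[y0:y0+h,x0:x0+w];s=min(800//w,600//h)
    cv2.imwrite(f'pics/{o}.png',cv2.resize(i,None,fx=s,fy=s,interpolation=cv2.INTER_CUBIC));print(o,s)
crop('scene',180,50,200,150,'a1');crop('scene',180,120,200,140,'a2');crop('side',120,150,210,150,'a3');crop('side',150,200,200,150,'a4');crop('scene',300,150,160,150,'a5');crop('side',320,120,160,150,'a6')
E
```

```text
a1 4
a2 4
a3 3
a4 4
a5 4
a6 4
```

View pics/a1.png

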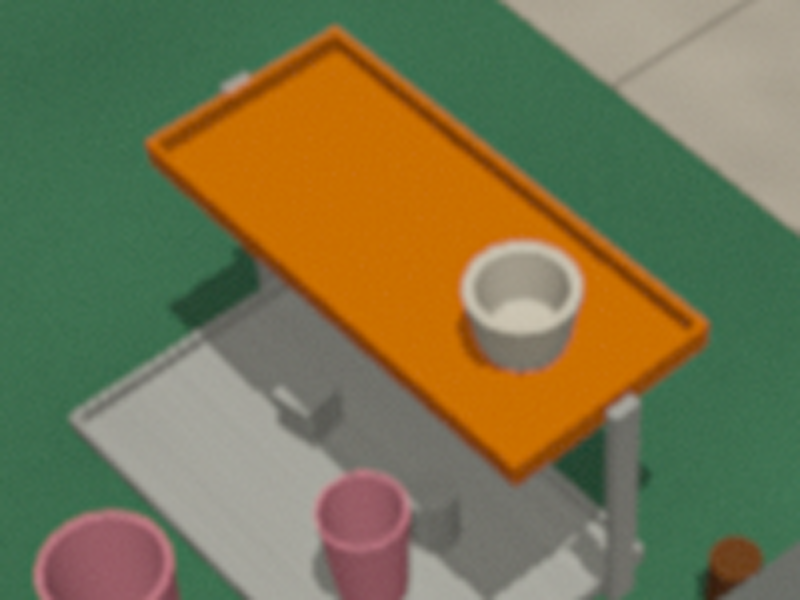

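View pics/a2.png

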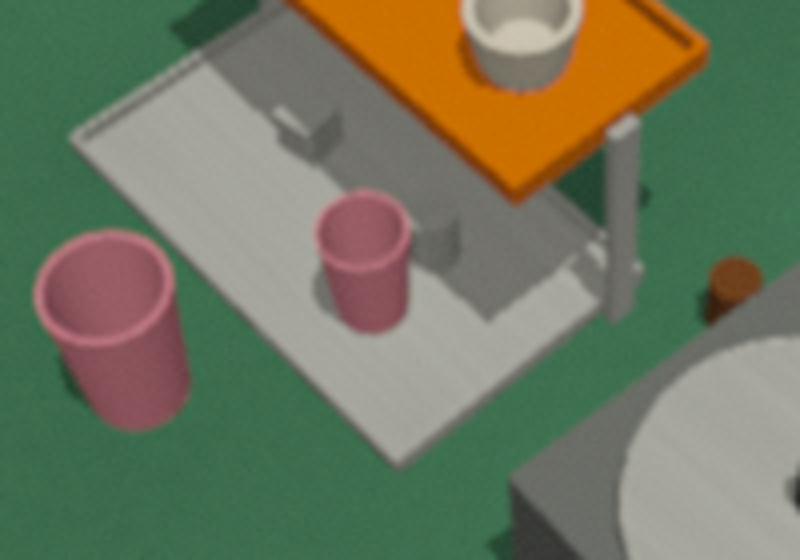

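View pics/a3.png

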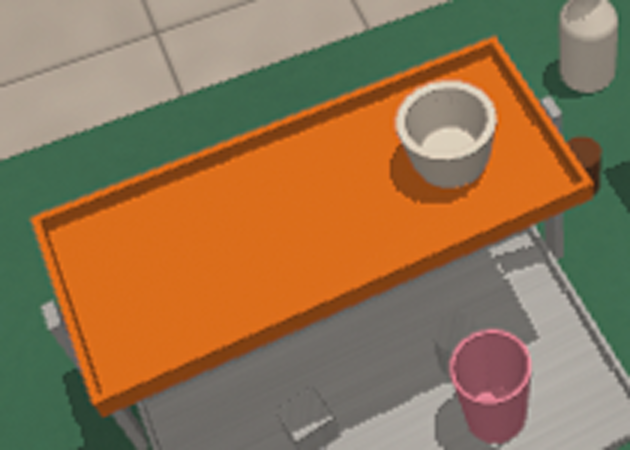

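View pics/a4.png

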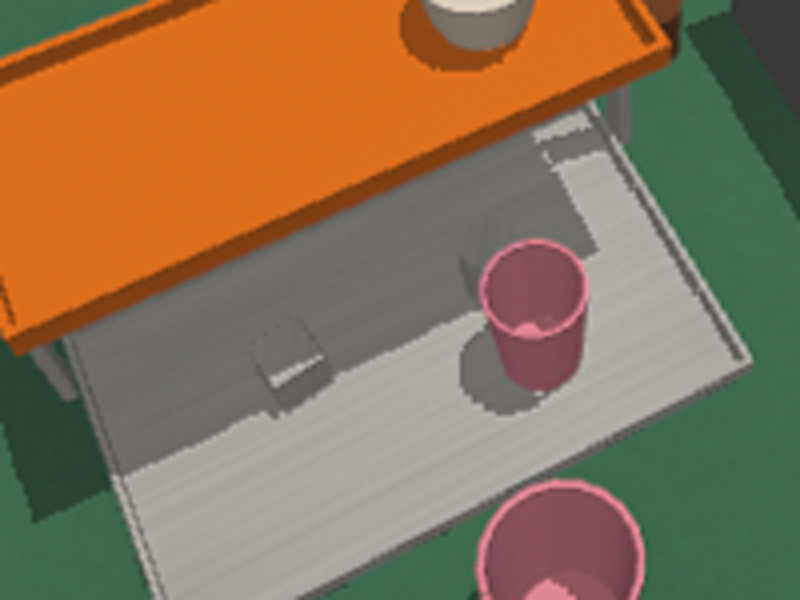

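View pics/a5.png

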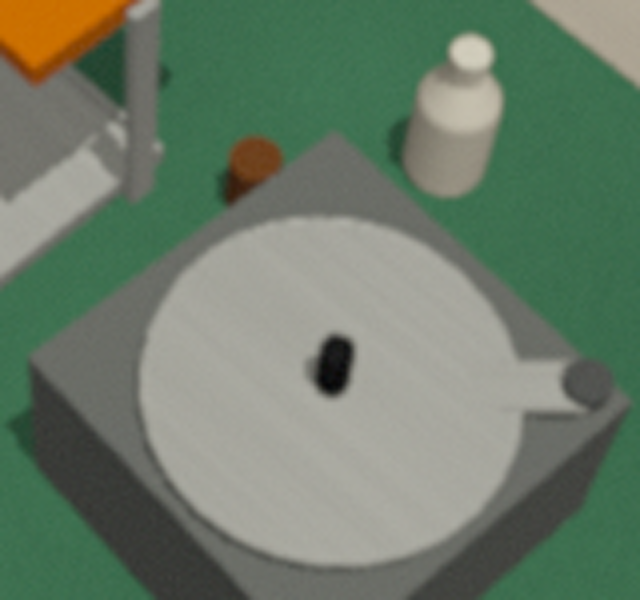

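View pics/a6.png

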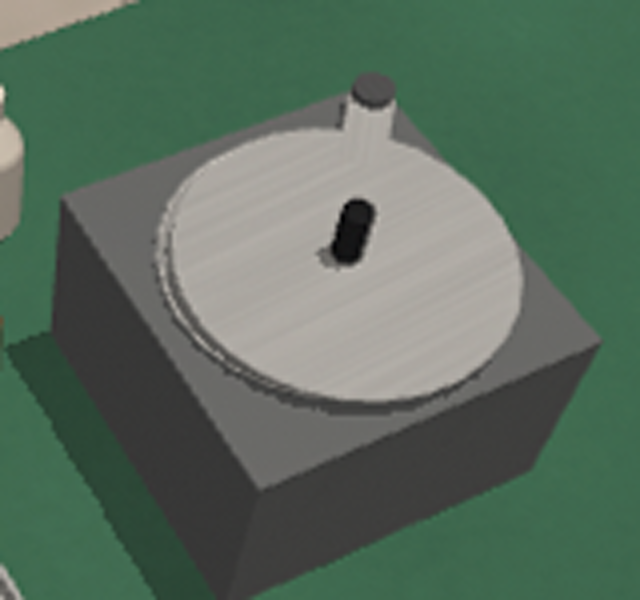

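```bash
cat > fit.py <<'E'
from h import *
def fitrect(obs,x0):
    def tf(p,L): c,s=np.cos(p[2]),np.sin(p[2]); L=np.array(L,float); return np.array([p[0]+c*L[0]-s*L[1],p[1]+s*L[0]+c*L[1],L[2]])
    f=lambda p:np.concatenate([proj(n,tf(p,L))[0]-np.array(px) for n,L,px in obs])
    r=least_squares(f,x0);return r.x,r.fun.reshape(-1,2)
S=[('scene',(160,180,210),(264.25,57)),('scene',(0,180,210),(217.5,86.25)),('scene',(0,-180,210),(308.75,167.5)),('scene',(160,-180,210),(357,131.25)),
('side',(160,180,210),(131.7,223.3)),('side',(160,-180,210),(284.3,163.3)),('side',(0,-180,210),(317.3,211.7)),('side',(0,180,210),(153.3,285))]
print('stand',*fitrect(S,[500,200,0]))
B=[('scene',(120,120,148),(383.75,183.25)),('scene',(-120,120,148),(308,240)),('scene',(120,-120,148),(457,250.5)),
('side',(120,120,148),(335.75,170)),('side',(-120,120,148),(385.5,242.5)),('side',(-120,-120,148),(470,205.5))]
print('bin',*fitrect(B,[500,-150,0]))
for nm,ps,z in [('knobtop',{'scene':(385.2,235),'side':(409.5,171.5)},205),('pivcap',{'scene':(447,245.5),'side':(413,142.5)},170),('cuprim',{'scene':(270.75,177.75),'side':(283.5,272.5)},94)]:
    print(nm,*tri(ps),[onz(n,p,z)[:2] for n,p in ps.items()])
E
python3 fit.py
python3 - <<'E'
import cv2,numpy as np
def crop(n,x0,y0,w,h,o):
    i=cv2.imread(f'pics/{n}0.png')[y0:y0+h,x0:x0+w];s=min(800//w,600//h)
    i=np.clip((i.astype(float)-60)*2.2,0,255).astype(np.uint8)
    cv2.imwrite(f'pics/{o}.png',cv2.resize(i,None,fx=s,fy=s,interpolation=cv2.INTER_CUBIC));print(o,s)
crop('scene',230,130,80,60,'b1');crop('side',190,240,120,90,'b2')
E
```

```text
stand [542.868 212.126   0.026] [[-1.302 -0.594]
 [-2.281 -0.901]
 [-0.649 -0.608]
 [-0.32  -0.668]
 [-0.072 -0.962]
 [ 1.645 -1.602]
 [ 1.712 -1.258]
 [-0.646 -0.496]]
bin [ 558.419 -205.075   -0.028] [[-0.552 -1.048]
 [-1.769 -1.134]
 [ 0.553 -0.426]
 [ 0.347 -1.506]
 [ 0.443 -0.235]
 [ 1.84  -0.504]]
knobtop [ 555.411 -211.556  203.901] [-0.186  0.274 -0.192 -0.308] [array([ 555.68 , -211.699]), array([ 553.739, -210.651])]
pivcap [ 659.34  -307.734  161.246] [ 0.074 -0.119  0.088  0.142] [array([ 654.255, -309.604]), array([ 653.52 , -301.037])]
cuprim [508.655 141.746  84.722] [-0.165  0.229 -0.132 -0.21 ] [array([506.053, 136.38 ]), array([503.633, 143.185])]
b1 10
b2 6
```

View pics/b1.png

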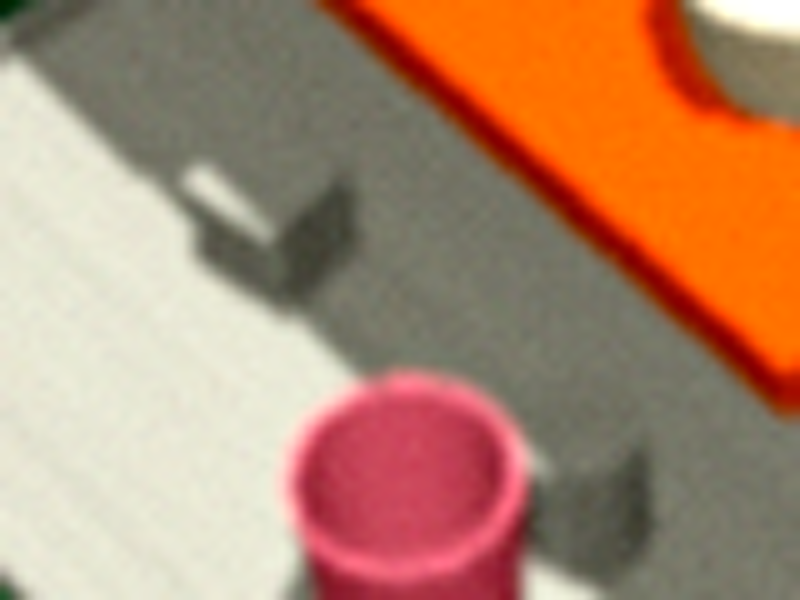

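View pics/b2.png

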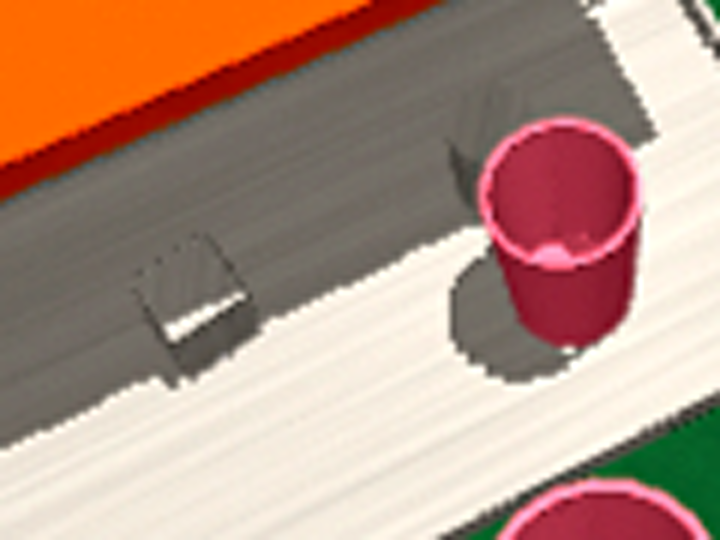

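Emit:
drive_tool:
  gripper: [1,1,1,1,1,1]
  dp:
    - [0,0.25,0]
    - [0,0.5,0]
    - [0,0.75,0]
    - [0,1,0]
    - [0,1,0]
    - [0,1,0]
  twist: [0,0,0,0,0,0]

```text
time_s: 0.75
eef_pos: [221.9, 690.9, 228.9]
ee_rot: [-0.0, 0.155, 0.988, -0.001]
force: [0.6, -0.5, -1.2]
grip_width: 0.998
```

Emit:
drive_tool:
  gripper: [1,1,1,1,1,1,1,1]
  dp:
    - [0,0.2,0]
    - [0,0.4,0]
    - [0,0.6,0]
    - [0,0.8,0]
    - [0,0.8,0]
    - [0,0.8,0]
    - [0,0.8,0]
    - [0,0.8,0]
  twist: [0,0,0,0,0,0,0,0]

```text
time_s: 1.55
eef_pos: [246.3, 766.6, 207.3]
ee_rot: [0.003, 0.155, 0.988, 0.017]
force: [0.1, -0.1, -0.5]
grip_width: 1.002
```

```bash
python3 - <<'E'
from rig import ctrl
s=ctrl.sense();print(s['time_s'],s['joints'],s['eef_pos'],s['ee_rot'])
E
```

```text
1.55 [ 1.11345533  1.11502313  0.18693893  0.00474685  1.80491587 -0.14533955] [246.31724779 766.55259085 207.32121295] [0.00295621 0.15476149 0.98779672 0.01725663]
```

Emit:
drive_tool:
  gripper: [1,1,1,1,1]
  dp:
    - [0,1,0]
    - [0,1,0]
    - [0,1,0]
    - [0,1,0]
    - [0,1,0]
  twist: [0,0,0,0,0]

```text
time_s: 2.05
eef_pos: [252.0, 784.4, 170.1]
ee_rot: [0.005, 0.155, 0.987, 0.032]
force: [0.0, -0.1, -0.2]
grip_width: 1.002
```

Emit:
drive_tool:
  gripper: [1,1,1,1,1]
  dp:
    - [0,-0.25,0]
    - [0,-0.5,0]
    - [0,-0.5,0]
    - [0,-0.5,0]
    - [0,-0.5,0]
  twist: [0,0,0,0,0]

```text
time_s: 2.55
eef_pos: [220.5, 687.6, 164.9]
ee_rot: [0.005, 0.155, 0.987, 0.031]
force: [0.7, 0.3, -0.4]
grip_width: 0.997
```

```bash
python3 - <<'E'
from rig import ctrl
s=ctrl.sense();print(s['time_s'],s['joints'],s['eef_pos'],s['ee_rot'])
E
```

```text
2.55 [ 1.09491995  0.77835819  0.93265473  0.01072397  1.36818333 -0.16702062] [220.52158059 687.59970595 164.86648408] [0.0048423  0.15464149 0.98746398 0.0312642 ]
```

```bash
python3 - <<'E'
from h import *
print(tri({'scene':(206.5,192),'side':(290.5,340)}))
# bigcup foot
print(onz('scene',(216,222),0),onz('side',(291,368),0))
E
```

```text
(array([353.721, 195.658, 114.515]), array([-0.032,  0.036, -0.02 , -0.032]))
[344.337 177.932   0.   ] [332.623 209.257   0.   ]
```

```bash
cat > go.py <<'E'
import sys
from h import *
from rig import ctrl
def rel(target,yang=None):
    s=ctrl.sense();p=s['eef_pos'];M=rot(s['ee_rot'])
    d=M.T@(np.array(target)-p)/200
    print('t',round(s['time_s'],2),'p',p,'tilt',np.degrees(np.arccos(-M[2,2])),'z',M[:,2],'y',M[:,1],'q',s['joints'],'F',s['force'],'g',round(s['grip_width'],3))
    print('dp',d,'rows',np.linalg.norm(d)*4)
    if yang is not None:
        cur=np.degrees(np.arctan2(M[1,1],M[0,1]));print('twist',(-(yang-cur+90)%180-90+0)/90*1, 'cur yang',cur)
if __name__=='__main__':
    a=[float(v) for v in sys.argv[1:]];rel(a[:3],a[3] if len(a)>3 else None)
E
python3 go.py 620 -55 420 91.5
```

```text
t 2.55 p [220.522 687.6   164.866] tilt 3.625935649555161 z [ 0.019  0.06  -0.998] y [0.305 0.95  0.063] q [ 1.095  0.778  0.933  0.011  1.368 -0.167] F [ 0.66   0.303 -0.403] g 0.997
dp [-3.037 -2.838 -1.458] rows 17.619653138404033
twist -0.21445761689401432 cur yang 72.19881447953871
```

Emit:
drive_tool:
  gripper: [1,1,1,1,1,1,1]
  dp:
    - [-0.9,-0.85,-0.95]
    - [-0.9,-0.85,-0.95]
    - [-0.9,-0.85,-0.95]
    - [-0.9,-0.85,-0.95]
    - [-0.9,-0.85,-0.95]
    - [-0.9,-0.85,-0.95]
    - [-0.9,-0.85,-0.95]
  twist: [-0.21,-0.21,-0.21,-0.21,-0.21,-0.21,-0.21]

```text
time_s: 3.25
eef_pos: [339.9, 459.5, 347.2]
ee_rot: [0.013, -0.008, 0.999, 0.033]
force: [0.8, 0.7, 0.0]
grip_width: 1.001
```

```bash
python3 go.py 620 -55 420 91.5
```

```text
t 3.25 p [339.883 459.532 347.181] tilt 4.029323355311537 z [ 0.026  0.065 -0.998] y [-0.017  0.998  0.065] q [ 0.714  0.331  1.178  0.033  1.57  -0.872] F [0.784 0.749 0.021] g 1.001
dp [-1.371 -2.567 -0.495] rows 11.806973887758723
twist -0.005904610891594252 cur yang 90.96858501975652
```

Emit:
drive_tool:
  gripper: [1,1,1,1]
  dp:
    - [-0.45,-0.86,-0.17]
    - [-0.45,-0.86,-0.17]
    - [-0.45,-0.86,-0.17]
    - [-0.45,-0.86,-0.17]
  twist: [0,0,0,0]

```text
time_s: 3.65
eef_pos: [431.1, 287.9, 368.4]
ee_rot: [0.01, -0.01, 0.999, 0.031]
force: [0.1, 0.4, -0.1]
grip_width: 0.997
```

Emit:
drive_tool:
  gripper: [1,1,1,1]
  dp:
    - [-0.45,-0.86,-0.17]
    - [-0.45,-0.86,-0.17]
    - [-0.45,-0.86,-0.17]
    - [-0.45,-0.86,-0.17]
  twist: [0,0,0,0]

```text
time_s: 4.05
eef_pos: [524.0, 115.4, 393.7]
ee_rot: [0.01, -0.01, 0.999, 0.031]
force: [0.1, 0.7, -0.4]
grip_width: 1.002
```

Emit:
drive_tool:
  gripper: [1,1,1,1]
  dp:
    - [-0.45,-0.86,-0.17]
    - [-0.45,-0.86,-0.17]
    - [-0.45,-0.86,-0.17]
    - [-0.45,-0.86,-0.17]
  twist: [0,0,0,0]

```text
time_s: 4.45
eef_pos: [616.6, -56.8, 418.7]
ee_rot: [0.01, -0.01, 0.999, 0.031]
force: [1.0, -0.3, 0.1]
grip_width: 0.999
```

```bash
python3 go.py 800 -70 420 91.5
```

```text
t 4.45 p [616.594 -56.783 418.674] tilt 3.6969686667092225 z [ 0.02   0.061 -0.998] y [-0.02   0.998  0.061] q [-0.308  0.513  0.733  0.068  1.894 -1.876] F [ 0.998 -0.299  0.072] g 0.999
dp [-0.916 -0.084  0.008] rows 3.6777218450500286
twist -0.004071499122940262 cur yang 91.13356507893538
```

Emit:
drive_tool:
  gripper: [1,1,1,1,1,1,1,1,1,1]
  dp:
    - [-1,0,0]
    - [-1,0,0]
    - [-1,0,0]
    - [-1,0,0]
    - [-1,0,0]
    - [-1,0,0]
    - [-1,0,0]
    - [-1,0,0]
    - [-1,0,0]
    - [-1,0,0]
  twist: [0,0,0,0,0,0,0,0,0,0]

```text
time_s: 5.45
eef_pos: [731.4, -44.5, 374.1]
ee_rot: [0.026, -0.009, 0.999, 0.029]
force: [0.5, 0.7, 0.7]
grip_width: 1.0
```

```bash
python3 go.py 800 -70 420 91.5
```

```text
t 5.45 p [731.365 -44.516 374.061] tilt 4.480258739096386 z [ 0.051  0.059 -0.997] y [-0.02   0.998  0.058] q [-0.245  0.895  0.186  0.078  2.024 -1.798] F [0.475 0.69  0.715] g 1.0
dp [-0.352 -0.12  -0.219] rows 1.7286496801290339
twist -0.0042025669484366465 cur yang 91.1217689746407
```

Emit:
drive_tool:
  gripper: [1,1,1,1,1,1,1,1]
  dp:
    - [-1,0,0]
    - [-1,0,0]
    - [-1,0,0]
    - [-1,0,0]
    - [-1,0,0]
    - [-1,0,0]
    - [-1,0,0]
    - [-1,0,0]
  twist: [0,0,0,0,0,0,0,0]

```text
time_s: 6.25
eef_pos: [773.8, -32.1, 311.2]
ee_rot: [0.04, -0.009, 0.999, 0.029]
force: [0.4, 0.8, 0.6]
grip_width: 0.996
```

```bash
python3 go.py 800 -70 420 91.5
```

```text
t 6.25 p [773.796 -32.11  311.222] tilt 5.703186499262232 z [ 0.08   0.059 -0.995] y [-0.019  0.998  0.057] q [-0.217  0.981  0.187  0.079  1.906 -1.777] F [0.357 0.831 0.606] g 0.996
dp [-0.172 -0.161 -0.542] rows 2.3626256807950585
twist -0.004260574662937699 cur yang 91.1165482803356
```

Emit:
drive_tool:
  gripper: [1]
  dp:
    - [-1,-0.1,-0.7]
  twist: [0]

```text
time_s: 6.35
eef_pos: [774.6, -34.5, 321.5]
ee_rot: [0.052, -0.008, 0.998, 0.029]
force: [-0.1, -0.6, 0.1]
grip_width: 1.002
```

Emit:
drive_tool:
  gripper: [1]
  dp:
    - [-1,-0.1,-0.7]
  twist: [0]

```text
time_s: 6.45
eef_pos: [774.9, -37.6, 337.5]
ee_rot: [0.068, -0.008, 0.997, 0.028]
force: [-0.4, 0.1, 0.7]
grip_width: 0.995
```

Emit:
drive_tool:
  gripper: [1]
  dp:
    - [-1,-0.1,-0.7]
  twist: [0]

```text
time_s: 6.55
eef_pos: [774.7, -40.1, 351.8]
ee_rot: [0.082, -0.007, 0.996, 0.027]
force: [0.3, 0.6, 0.6]
grip_width: 1.001
```

```bash
python3 go.py 800 -70 420 91.5
```

```text
t 6.55 p [774.722 -40.135 351.84 ] tilt 9.870190897770991 z [ 0.162  0.055 -0.985] y [-0.019  0.998  0.052] q [-0.232  0.93   0.187  0.095  1.877 -1.782] F [0.279 0.606 0.617] g 1.001
dp [-0.179 -0.134 -0.323] rows 1.5718346017277822
twist -0.004620298514847813 cur yang 91.0841731336637
```

Emit:
drive_tool:
  gripper: [1]
  dp:
    - [-1,-0.3,-0.8]
  twist: [0]

```text
time_s: 6.65
eef_pos: [772.4, -49.1, 366.7]
ee_rot: [0.094, -0.007, 0.995, 0.026]
force: [0.5, 0.9, 0.0]
grip_width: 1.0
```

Emit:
drive_tool:
  gripper: [1]
  dp:
    - [-1,-0.3,-0.6]
  twist: [0]

```text
time_s: 6.75
eef_pos: [772.8, -60.0, 377.6]
ee_rot: [0.108, -0.006, 0.994, 0.025]
force: [0.2, -0.2, -0.4]
grip_width: 1.003
```

Emit:
drive_tool:
  gripper: [1]
  dp:
    - [-1,-0.3,-0.5]
  twist: [0]

```text
time_s: 6.85
eef_pos: [775.0, -70.1, 384.4]
ee_rot: [0.12, -0.006, 0.992, 0.024]
force: [-1.1, -0.5, 0.7]
grip_width: 0.996
```

Emit:
drive_tool:
  gripper: [1]
  dp:
    - [-1,-0.3,-0.5]
  twist: [0]

```text
time_s: 6.95
eef_pos: [776.7, -79.3, 391.4]
ee_rot: [0.133, -0.005, 0.991, 0.023]
force: [-0.8, 0.4, 0.4]
grip_width: 1.002
```

Emit:
drive_tool:
  gripper: [1]
  dp:
    - [-1,-0.3,-0.4]
  twist: [0]

```text
time_s: 7.05
eef_pos: [779.8, -88.1, 397.6]
ee_rot: [0.146, -0.005, 0.989, 0.021]
force: [0.1, 0.8, 0.9]
grip_width: 1.002
```

Emit:
drive_tool:
  gripper: [1]
  dp:
    - [-1,-0.3,-0.4]
  twist: [0]

```text
time_s: 7.15
eef_pos: [782.4, -96.6, 403.7]
ee_rot: [0.159, -0.004, 0.987, 0.02]
force: [0.1, -0.4, 0.1]
grip_width: 0.997
```

```bash
python3 go.py 800 -70 420 91.5
```

```text
t 7.15 p [782.418 -96.649 403.717] tilt 18.481411176078282 z [ 0.314  0.04  -0.948] y [-0.015  0.999  0.038] q [-0.316  0.869  0.188  0.14   1.789 -1.845] F [ 0.107 -0.379  0.101] g 0.997
dp [-0.109  0.135 -0.044] rows 0.7167794161145742
twist -0.007251379910603993 cur yang 90.84737580804564
```

Emit:
drive_tool:
  gripper: [1]
  dp:
    - [-1,-0.2,-0.25]
  twist: [0]

```text
time_s: 7.25
eef_pos: [788.1, -101.1, 407.5]
ee_rot: [0.174, -0.003, 0.985, 0.018]
force: [0.1, -0.3, -0.2]
grip_width: 1.003
```

Emit:
drive_tool:
  gripper: [1]
  dp:
    - [-1,-0.2,-0.2]
  twist: [0]

```text
time_s: 7.35
eef_pos: [794.7, -104.5, 409.0]
ee_rot: [0.187, -0.003, 0.982, 0.016]
force: [-0.7, -0.8, -0.4]
grip_width: 1.002
```

Emit:
drive_tool:
  gripper: [1]
  dp:
    - [-1,-0.2,-0.2]
  twist: [0]

```text
time_s: 7.45
eef_pos: [800.5, -108.2, 411.7]
ee_rot: [0.2, -0.003, 0.98, 0.015]
force: [-0.4, -0.0, -0.1]
grip_width: 0.996
```

Emit:
drive_tool:
  gripper: [1]
  dp:
    - [-1,-0.2,-0.15]
  twist: [0]

```text
time_s: 7.55
eef_pos: [806.7, -112.0, 414.8]
ee_rot: [0.214, -0.002, 0.977, 0.013]
force: [1.2, 0.5, 0.1]
grip_width: 0.998
```

Emit:
drive_tool:
  gripper: [1]
  dp:
    - [-1,-0.2,-0.1]
  twist: [0]

```text
time_s: 7.65
eef_pos: [813.4, -115.8, 416.8]
ee_rot: [0.228, -0.002, 0.974, 0.011]
force: [-0.0, 0.2, -0.3]
grip_width: 0.999
```

Emit:
drive_tool:
  gripper: [1]
  dp:
    - [-1,-0.2,-0.1]
  twist: [0]

```text
time_s: 7.75
eef_pos: [819.5, -119.5, 419.5]
ee_rot: [0.241, -0.001, 0.97, 0.009]
force: [0.1, -0.4, 0.1]
grip_width: 1.0
```

Emit:
drive_tool:
  gripper: [1]
  dp:
    - [-1,-0.2,0]
  twist: [0]

```text
time_s: 7.85
eef_pos: [827.2, -123.1, 420.6]
ee_rot: [0.256, -0.0, 0.967, 0.007]
force: [-0.0, 0.2, 0.4]
grip_width: 1.0
```

Emit:
drive_tool:
  gripper: [1]
  dp:
    - [-1,-0.2,0]
  twist: [0]

```text
time_s: 7.95
eef_pos: [834.3, -126.5, 421.5]
ee_rot: [0.269, 0.0, 0.963, 0.005]
force: [-1.3, 1.0, -0.6]
grip_width: 1.006
```

```bash
python3 go.py 800 -70 420 91.5
```

```text
t 7.95 p [ 834.293 -126.491  421.493] tilt 31.16026564753232 z [ 0.517  0.009 -0.856] y [-0.002  1.     0.009] q [-0.345  0.878  0.188  0.184  1.562 -1.868] F [-1.276  1.018 -0.561] g 1.006
dp [ 0.151  0.283 -0.08 ] rows 1.322047669348568
twist -0.015481686975697231 cur yang 90.10664817218725
```

Emit:
drive_tool:
  gripper: [1]
  dp:
    - [-1,-0.1,0]
  twist: [0]

```text
time_s: 8.05
eef_pos: [841.1, -125.6, 424.5]
ee_rot: [0.282, 0.001, 0.959, 0.003]
force: [0.4, 0.6, -0.5]
grip_width: 1.001
```

Emit:
drive_tool:
  gripper: [1]
  dp:
    - [-1,-0.1,0]
  twist: [0]

```text
time_s: 8.15
eef_pos: [847.2, -123.6, 429.3]
ee_rot: [0.295, 0.002, 0.955, 0.001]
force: [-0.1, 0.4, 0.0]
grip_width: 1.0
```

```bash
python3 go.py 420 130 280 91.5
```

```text
t 8.15 p [ 847.174 -123.636  429.344] tilt 34.370953176149094 z [ 0.565  0.    -0.825] y [0.003 1.    0.002] q [-0.338  0.878  0.188  0.189  1.505 -1.862] F [-0.113  0.45   0.028] g 1.0
dp [ 2.189  1.261 -0.589] rows 10.375203068676898
twist -0.018334840841881177 cur yang 89.8498643242307
```

Emit:
drive_tool:
  gripper: [1,1,1,1]
  dp:
    - [0.73,0.42,-0.2]
    - [0.73,0.42,-0.2]
    - [0.73,0.42,-0.2]
    - [0.73,0.42,-0.2]
  twist: [-0.018,-0.018,-0.018,-0.018]

```text
time_s: 8.55
eef_pos: [735.0, -56.9, 392.2]
ee_rot: [0.296, -0.012, 0.955, -0.004]
force: [1.2, 0.0, 0.3]
grip_width: 0.998
```

Emit:
drive_tool:
  gripper: [1,1,1,1]
  dp:
    - [0.73,0.42,-0.2]
    - [0.73,0.42,-0.2]
    - [0.73,0.42,-0.2]
    - [0.73,0.42,-0.2]
  twist: [0,0,0,0]

```text
time_s: 8.95
eef_pos: [588.3, 24.9, 341.7]
ee_rot: [0.295, -0.013, 0.955, -0.003]
force: [1.3, -0.3, -0.6]
grip_width: 1.003
```

Emit:
drive_tool:
  gripper: [1,1,1,1]
  dp:
    - [0.73,0.42,-0.2]
    - [0.73,0.42,-0.2]
    - [0.73,0.42,-0.2]
    - [0.73,0.42,-0.2]
  twist: [0,0,0,0]

```text
time_s: 9.35
eef_pos: [443.5, 104.7, 291.2]
ee_rot: [0.295, -0.013, 0.955, -0.003]
force: [0.9, -0.3, 1.4]
grip_width: 0.996
```

```bash
cat > shot.py <<'E'
import sys,json
from h import *
from rig import ctrl,cams
def wcam():
    s=ctrl.sense();d=cams.capture('wrist')
    M=np.eye(4);M[:3,:3]=rot(s['ee_rot']);M[:3,3]=s['eef_pos'];W=M@d['hand_eye']
    return d['pixels'],d['camera_matrix'],W
tag=sys.argv[1]
px,Kw,W=wcam();np.savez(f'pics/w_{tag}.npz',K=Kw,W=W);cv2.imwrite(f'pics/w_{tag}.png',px[:,:,::-1])
E
cat > wz.py <<'E'
from h import *
def wonz(tag,px,z):
    d=np.load(f'pics/w_{tag}.npz');K,W=d['K'],d['W'];v=W[:3,:3]@np.linalg.inv(K)@np.array([px[0],px[1],1]);c=W[:3,3];return c+v*(z-c[2])/v[2]
def wproj(tag,X):
    d=np.load(f'pics/w_{tag}.npz');K,W=d['K'],d['W'];c=(np.atleast_2d(X)-W[:3,3])@W[:3,:3];p=c@K.T;return p[:,:2]/p[:,2:]
E
python3 shot.py 1; python3 go.py 420 130 280 91.5
```

```text
t 9.4 p [442.275 105.439 290.657] tilt 34.24545114760207 z [ 0.563  0.003 -0.827] y [-0.023  1.    -0.013] q [-0.039 -0.191  1.997  0.036  0.739 -1.656] F [ 0.815 -0.605 -0.193] g 1.002
dp [ 0.119  0.126 -0.018] rows 0.6965574750251232
twist -0.0017782541316781438 cur yang 91.33995712814897
```

View pics/w_1.png

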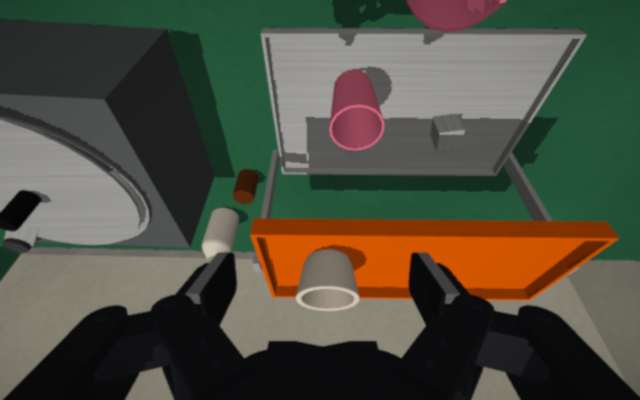

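```bash
python3 - <<'E'
from wz import *
print('cup',wonz('1',(357,127),94), 'foot edge',wonz('1',(354,72),4))
for p in[(263,32),(584,33)]:print('lower near',wonz('1',p,18))
for p in[(252,222),(616,228),(531,299),(274,296)]:print('upper',wonz('1',p,210))
# expected stand corners
c,s=np.cos(.026),np.sin(.026)
for L in[(-110,-180,18),(-110,180,18),(0,-180,210),(0,180,210),(160,180,210),(160,-180,210)]:
    X=[542.9+c*L[0]-s*L[1],212.1+s*L[0]+c*L[1],L[2]];print(L,X,wproj('1',X))
print('block',wonz('1',(448,118),44))
E
```

```text
cup [501.573 142.851  94.   ] foot edge [484.166 142.747   4.   ]
lower near [435.263  36.635  18.   ]
lower near [426.833 386.456  18.   ]
upper [524.887  41.363 210.   ]
upper [521.172 376.986 210.   ]
upper [692.119 396.597 210.   ]
upper [700.153  43.302 210.   ]
(-110, -180, 18) [np.float64(437.6166506433956), np.float64(29.301158788532774), 18] [[256.635  34.116]]
(-110, 180, 18) [np.float64(428.2577051677521), np.float64(389.1794856430183), 18] [[585.543  34.484]]
(0, -180, 210) [np.float64(547.5794727378218), np.float64(32.160836572757205), 210] [[246.356 235.291]]
(0, 180, 210) [np.float64(538.2205272621782), np.float64(392.0391634272428), 210] [[617.37  238.356]]
(160, 180, 210) [np.float64(698.1664503086162), np.float64(396.19869474975104), 210] [[528.223 300.652]]
(160, -180, 210) [np.float64(707.5253957842598), np.float64(36.32036789526546), 210] [[269.563 297.942]]
block [520.558 264.355  44.   ]
```

```bash
python3 - <<'E'
from rig import cams
import cv2
d=cams.capture('scene');cv2.imwrite('pics/s1.png',d['pixels'][:,:,::-1])
E
python3 go.py 452 141 150 91.5;python3 go.py 514 141 58 91.5
```

```text
t 9.45 p [444.442 104.588 291.877] tilt 34.34579527980942 z [ 0.564  0.002 -0.826] y [-0.023  1.    -0.013] q [-0.041 -0.188  1.992  0.038  0.739 -1.66 ] F [-0.537  0.387 -0.129] g 1.001
dp [0.364 0.191 0.607] rows 2.933388510506095
twist -0.0017464708698715489 cur yang 91.34281762171156
t 9.45 p [444.442 104.588 291.877] tilt 34.34579527980942 z [ 0.564  0.002 -0.826] y [-0.023  1.    -0.013] q [-0.041 -0.188  1.992  0.038  0.739 -1.66 ] F [-0.537  0.387 -0.129] g 1.001
dp [0.368 0.189 1.162] rows 4.934063474903578
twist -0.0017464708698715489 cur yang 91.34281762171156
```

View pics/s1.png

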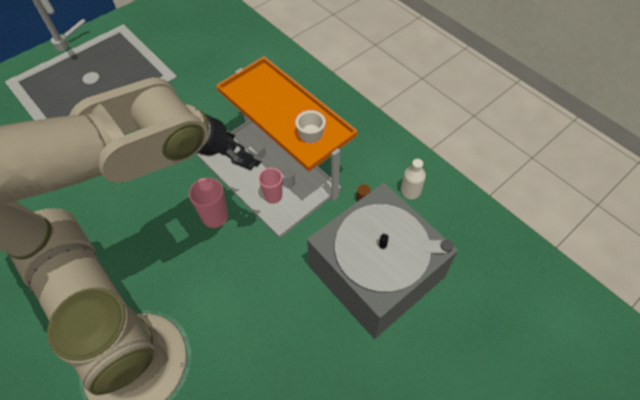

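Emit:
drive_tool:
  gripper: [1,1,1,1,1,1,1]
  dp:
    - [0.18,0.1,0.2]
    - [0.365,0.19,0.4]
    - [0.365,0.19,0.6]
    - [0.365,0.19,0.75]
    - [0.365,0.19,0.87]
    - [0.365,0.19,1.0]
    - [0.365,0.19,1.0]
  twist: [0,0,0,0,0,0,0]

```text
time_s: 10.15
eef_pos: [498.9, 138.9, 82.9]
ee_rot: [0.293, -0.012, 0.956, -0.004]
force: [0.1, 0.4, 0.8]
grip_width: 1.001
```

```bash
python3 shot.py 2; python3 go.py 514 141 58 91.5
```

```text
t 10.2 p [498.439 139.033  84.23 ] tilt 34.19196735540092 z [ 0.562  0.    -0.827] y [-0.02   1.    -0.014] q [ 0.063  0.302  2.121 -0.281  0.128 -1.264] F [0.102 0.037 0.195] g 1.0
dp [0.009 0.01  0.152] rows 0.6112404583211597
twist -0.003754331402751 cur yang 91.16211017375241
```

View pics/w_2.png

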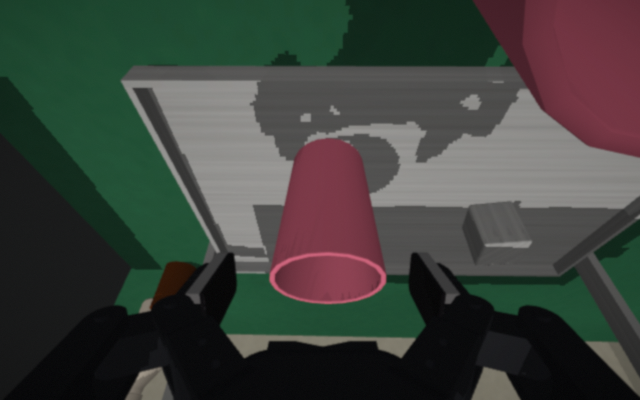

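```bash
cat > kin.py <<'E'
from h import *
D=[([1.0366,.3135,1.4984,0,1.331,-.2234],[160.42,499.62,230.72]),
([1.11345533,1.11502313,.18693893,.00474685,1.80491587,-.14533955],[246.317,766.55,207.32]),
([1.09491995,.77835819,.93265473,.01072397,1.36818333,-.16702062],[220.52,687.6,164.866]),
([-.308,.513,.733,.068,1.894,-1.876],[616.594,-56.783,418.674]),
([-.217,.981,.187,.079,1.906,-1.777],[773.796,-32.11,311.222]),
([-.338,.878,.188,.189,1.505,-1.862],[847.174,-123.636,429.344]),
([-.039,-.191,1.997,.036,.739,-1.656],[442.275,105.439,290.657]),
([.063,.302,2.121,-.281,.128,-1.264],[498.439,139.033,84.23])]
def rz(a):return R.from_euler('z',a).as_matrix()
def ry(a):return R.from_euler('y',a).as_matrix()
def fk(q,k):
    h,d,L1,L2,Lt,a1,a2,o=k
    A=rz(q[0]);B=A@ry(q[1]);C=B@ry(q[2]);E=C@rz(q[3])@ry(q[4])
    p=np.array([0,0,h])+A@[a1,d,0]+B@[0,0,L1]+C@[a2,0,L2]+E@[0,0,Lt]+E@[o,0,0]*0
    return p,E@rz(q[5])
r=least_squares(lambda k:np.concatenate([fk(q,k)[0]-p for q,p in D]),[150,120,400,350,250,0,0,0])
k=r.x
def ik(p,Rt,q0):
    lo=[-2.94,-.97,.19,-1.23,.02,-2.88];hi=[2.94,2.17,2.56,4.37,3.11,2.88]
    def f(q):
        P,Q=fk(q,k);return np.r_[(P-p)/100,1*R.from_matrix(Q@Rt.T).as_rotvec()*3]
    s=least_squares(f,np.clip(q0,np.array(lo)+1e-3,np.array(hi)-1e-3),bounds=(lo,hi));return s.x,s.fun
if __name__=='__main__':
    print(k,r.fun.reshape(-1,3));print(fk(D[-1][0],k)[1],rot([0.293,-.012,.956,-.004]))
E
python3 kin.py
```

```text
[201.721 116.324 438.87  397.631 255.745  -0.164  38.938   0.   ] [[-0.018 -0.004 -0.02 ]
 [-0.052 -0.045  0.059]
 [-0.033 -0.004 -0.001]
 [-0.066  0.011  0.198]
 [ 0.077  0.128  0.173]
 [ 0.087 -0.046 -0.349]
 [ 0.01  -0.08  -0.035]
 [ 0.01  -0.105 -0.026]]
[[ 0.02  -0.827  0.562]
 [-1.    -0.024 -0.   ]
 [ 0.014 -0.562 -0.827]] [[-0.828 -0.021  0.56 ]
 [-0.025  1.    -0.001]
 [-0.56  -0.015 -0.828]]
```

```bash
cat > chk.py <<'E'
from kin import *
from rig import ctrl
s=ctrl.sense();M=rot(s['ee_rot'])@rz(-np.pi/2);q=s['joints']
def run(pts,M=M,q=q):
    for p in pts:
        q,f=ik(np.array(p,float),M,q);print(p,q,'err mm',np.linalg.norm(f[:3])*100,'rot deg',np.degrees(np.linalg.norm(f[3:]))/3)
if __name__=='__main__':
    print('cup');run([(506,141,70),(514,141,58),(514,141,150),(514,141,300),(600,200,300),(640,280,260)])
    print('pot');run([(480,138,150),(520,138,97),(550,138,52),(575,138,16)])
E
python3 chk.py
```

```text
cup
(506, 141, 70) [ 0.067  0.348  2.109 -0.401  0.096 -1.141] err mm 1.1702018564900586e-09 rot deg 1.5815339830319535e-10
(514, 141, 58) [ 0.066  0.389  2.094 -0.53   0.073 -1.012] err mm 7.964908627282678e-09 rot deg 1.679338193495159e-09
(514, 141, 150) [ 0.066  0.195  2.023 -0.114  0.33  -1.433] err mm 2.5401910542077495e-09 rot deg 5.838803961527449e-10
(514, 141, 300) [ 0.066  0.002  1.8   -0.054  0.744 -1.501] err mm 2.659789183494674e-09 rot deg 5.341952056412772e-10
(600, 200, 300) [ 0.177  0.236  1.534 -0.14   0.787 -1.349] err mm 2.2914314707516465e-13 rot deg 2.888871934701183e-14
(640, 280, 260) [ 0.308  0.423  1.382 -0.245  0.777 -1.161] err mm 3.26540580689313e-13 rot deg 3.0473709247600255e-14
pot
(480, 138, 150) [ 0.064  0.126  2.108 -0.115  0.313 -1.433] err mm 1.9895196601282803e-13 rot deg 1.1095847542612806e-14
(520, 138, 97) [ 0.057  0.309  2.058 -0.177  0.182 -1.374] err mm 1.7532767336280978e-08 rot deg 3.731664045354984e-09
(550, 138, 52) [ 0.053  0.453  2.005 -0.324  0.093 -1.229] err mm 6.973462033320912e-13 rot deg 6.462486273693817e-14
(575, 138, 16) [ 0.05   0.566  1.947 -0.71   0.043 -0.845] err mm 2.842170943040401e-14 rot deg 6.051011024500544e-15
```

Emit:
drive_tool:
  gripper: [1,1,1,1,1]
  dp:
    - [0,0.015,0.05]
    - [0.005,0.015,0.1]
    - [0.005,0.015,0.14]
    - [0.005,0.015,0.14]
    - [0.005,0.015,0.14]
  twist: [0,0,0,0,0]
  newtons: 20

```text
time_s: 10.7
eef_pos: [512.9, 142.3, 62.4]
ee_rot: [0.295, -0.012, 0.955, -0.003]
force: [-0.2, -0.9, -0.5]
grip_width: 1.0
```

Emit:
drive_tool:
  gripper: [0.5,0.5,0.5,0.5,0.5,0.5]
  dp:
    - [0,0,0]
    - [0,0,0]
    - [0,0,0]
    - [0,0,0]
    - [0,0,0]
    - [0,0,0]
  twist: [0,0,0,0,0,0]
  newtons: 20

```text
time_s: 11.3
eef_pos: [513.4, 142.4, 62.4]
ee_rot: [0.296, -0.012, 0.955, -0.003]
force: [-1.4, -1.4, 6.1]
grip_width: 0.719
```

```bash
python3 shot.py 3; python3 go.py 514 141 118 91.5
```

```text
t 11.35 p [513.401 142.44   62.351] tilt 34.41683999999255 z [ 0.565  0.001 -0.825] y [-0.021  1.    -0.013] q [ 0.069  0.379  2.094 -0.507  0.079 -1.033] F [-0.837 -0.797  5.989] g 0.721
dp [-0.16  -0.011 -0.228] rows 1.1134119322937097
twist -0.0033504034489052655 cur yang 91.19846368959853
```

View pics/w_3.png

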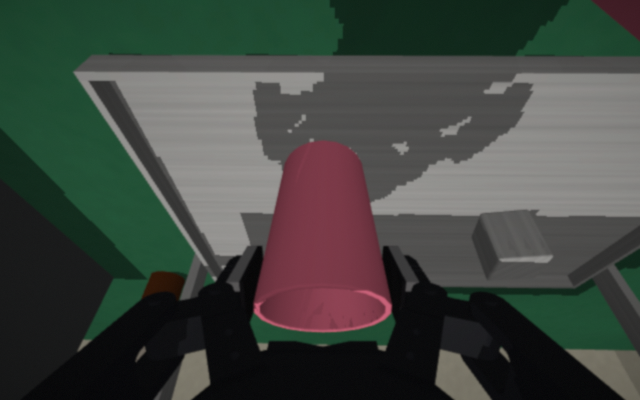

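Emit:
drive_tool:
  gripper: [0.5,0.5,0.5,0.5,0.5,0.5,0.5,0.5]
  dp:
    - [-0.05,0,-0.09]
    - [-0.11,0,-0.2]
    - [-0.18,-0.01,-0.33]
    - [-0.26,-0.01,-0.47]
    - [-0.33,-0.01,-0.61]
    - [-0.4,-0.01,-0.75]
    - [-0.454,-0.01,-0.84]
    - [-0.454,-0.01,-0.84]
  twist: [0,0,0,0,0,0,0,0]

```text
time_s: 12.15
eef_pos: [493.8, 142.8, 254.4]
ee_rot: [0.297, -0.012, 0.955, -0.003]
force: [1.0, 0.6, -0.6]
grip_width: 0.717
```

```bash
python3 shot.py 4; python3 go.py 500 145 300 91.5;  python3 go.py 623 290 305 91.5
```

```text
t 12.2 p [493.187 142.649 252.064] tilt 34.38584538957809 z [ 0.565  0.001 -0.825] y [-0.021  1.    -0.013] q [ 0.074  0.002  1.932 -0.071  0.61  -1.477] F [ 0.523  0.001 -1.146] g 0.715
dp [-0.164  0.008 -0.179] rows 0.9694869319768266
twist -0.0031569176960439273 cur yang 91.21587740735605
t 12.2 p [493.187 142.649 252.064] tilt 34.38584538957809 z [ 0.565  0.001 -0.825] y [-0.021  1.    -0.013] q [ 0.074  0.002  1.932 -0.071  0.61  -1.477] F [ 0.523  0.001 -1.146] g 0.715
dp [-0.703  0.719  0.149] rows 4.067714520128626
twist -0.0031569176960439273 cur yang 91.21587740735605
```

View pics/w_4.png

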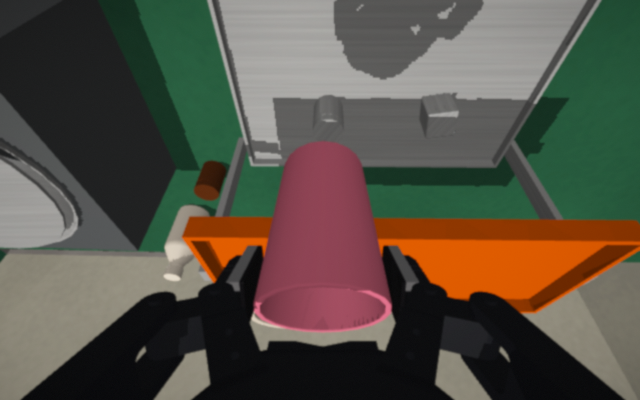

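Emit:
drive_tool:
  gripper: [0.5,0.5,0.5,0.5,0.5,0.5,0.5,0.5]
  dp:
    - [-0.08,0,-0.09]
    - [-0.164,0.01,-0.18]
    - [-0.25,0.13,-0.13]
    - [-0.35,0.27,-0.07]
    - [-0.47,0.42,0]
    - [-0.59,0.57,0.08]
    - [-0.7,0.72,0.15]
    - [-0.7,0.72,0.15]
  twist: [0,0,0,0,0,0,0,0]

```text
time_s: 13.0
eef_pos: [624.0, 292.5, 298.7]
ee_rot: [0.292, -0.013, 0.956, -0.004]
force: [-0.5, -0.7, -1.5]
grip_width: 0.713
```

```bash
python3 go.py 623 290 255 91.5
python3 - <<'E'
import cv2
i=cv2.imread('pics/w_4.png')[70:170,270:470];cv2.imwrite('pics/c1.png',cv2.resize(i,None,fx=4,fy=4,interpolation=cv2.INTER_CUBIC))
E
```

```text
t 13.0 p [623.955 292.512 298.749] tilt 33.980685740863315 z [ 0.559  0.001 -0.829] y [-0.023  1.    -0.014] q [ 0.338  0.382  1.339 -0.244  0.869 -1.156] F [-0.517 -0.695 -1.473] g 0.713
dp [ 0.127 -0.009  0.179] rows 0.8766374839564561
twist -0.00186134558051489 cur yang 91.33247889775366
```

View pics/c1.png

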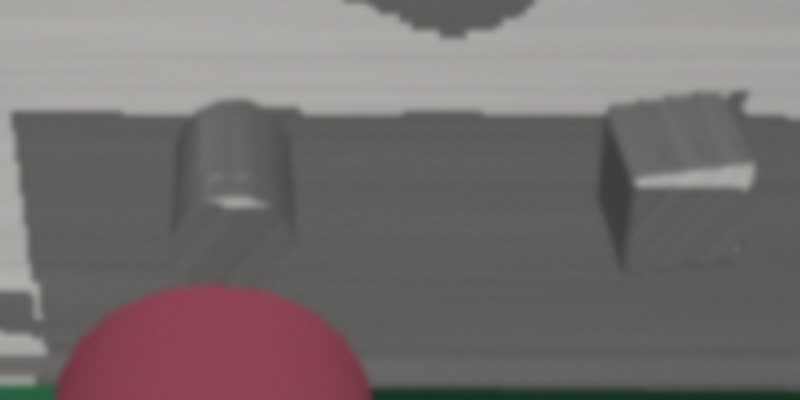

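Emit:
drive_tool:
  gripper: [0.5,0.5,0.5,0.5]
  dp:
    - [0.07,0,0.09]
    - [0.11,-0.01,0.15]
    - [0.125,-0.01,0.175]
    - [0.125,-0.01,0.175]
  twist: [0,0,0,0]

```text
time_s: 13.4
eef_pos: [621.4, 286.9, 258.7]
ee_rot: [0.293, -0.012, 0.956, -0.004]
force: [0.3, 0.5, -1.1]
grip_width: 0.716
```

```bash
python3 go.py 623 290 253 91.5
python3 - <<'E'
from wz import *
print(wonz('4',(328.75,95),4),wonz('4',(328.75,120),54))
for x in(563,566,570):
  for y in (138,142,146):print(x,y,wproj('4',[[x-18,y,4],[x-18,y,54],[x,y-18,54],[x,y+18,54]]).ravel())
E
```

```text
t 13.4 p [621.381 286.861 258.654] tilt 34.11520763612625 z [ 0.561 -0.    -0.828] y [-0.021  1.    -0.014] q [ 0.33   0.397  1.423 -0.265  0.769 -1.127] F [ 0.338  0.544 -1.098] g 0.716
dp [0.009 0.016 0.028] rows 0.13333408687819845
twist -0.003539434013555365 cur yang 91.18145093878002
[546.805 149.363   4.   ] [547.202 149.271  54.   ]
563 138 [319.386  93.385 318.571 118.039 302.675 131.071 334.086 131.85 ]
563 142 [322.703  93.471 322.211 118.131 306.168 131.158 337.572 131.936]
563 146 [326.02   93.557 325.852 118.223 309.661 131.245 341.058 132.023]
566 138 [319.352  95.659 318.539 120.356 302.754 133.204 333.949 133.976]
566 142 [322.648  95.744 322.154 120.447 306.223 133.29  337.411 134.061]
566 146 [325.942  95.83  325.768 120.538 309.692 133.376 340.873 134.147]
570 138 [319.307  98.645 318.498 123.395 302.858 136.003 333.77  136.765]
570 142 [322.574  98.729 322.078 123.484 306.296 136.088 337.201 136.849]
570 146 [325.841  98.813 325.658 123.574 309.733 136.173 340.631 136.934]
```

Emit:
drive_tool:
  gripper: [0.5,0.5,0.5]
  dp:
    - [0,0,0]
    - [0.003,0,0.006]
    - [0.003,0,0.006]
  twist: [0,0,0]

```text
time_s: 13.7
eef_pos: [622.1, 287.4, 259.4]
ee_rot: [0.295, -0.012, 0.955, -0.003]
force: [0.3, -0.1, -0.1]
grip_width: 0.715
```

Emit:
drive_tool:
  gripper: [0.5,0.5]
  dp:
    - [0.008,0,0.012]
    - [0.008,0,0.012]
  twist: [0,0]

```text
time_s: 13.9
eef_pos: [621.9, 287.3, 255.6]
ee_rot: [0.294, -0.012, 0.956, -0.003]
force: [-0.6, -0.4, -0.5]
grip_width: 0.716
```

Emit:
drive_tool:
  gripper: [0.5,0.5]
  dp:
    - [0.007,0,0.01]
    - [0.007,0,0.01]
  twist: [0,0]

```text
time_s: 14.1
eef_pos: [622.1, 287.3, 253.5]
ee_rot: [0.295, -0.012, 0.956, -0.003]
force: [0.4, 0.1, -0.2]
grip_width: 0.719
```

Emit:
drive_tool:
  gripper: [0.5,0.5]
  dp:
    - [0.006,0,0.008]
    - [0.006,0,0.008]
  twist: [0,0]

```text
time_s: 14.3
eef_pos: [622.6, 287.3, 253.4]
ee_rot: [0.296, -0.012, 0.955, -0.003]
force: [-1.2, -1.4, 5.2]
grip_width: 0.716
```

```bash
python3 shot.py 5; python3 - <<'E'
from rig import cams
import cv2
d=cams.capture('side')['pixels'][150:300,120:330,::-1];cv2.imwrite('pics/s2.png',cv2.resize(d,None,fx=3,fy=3))
E
```

```text
(no output)
```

View pics/s2.png

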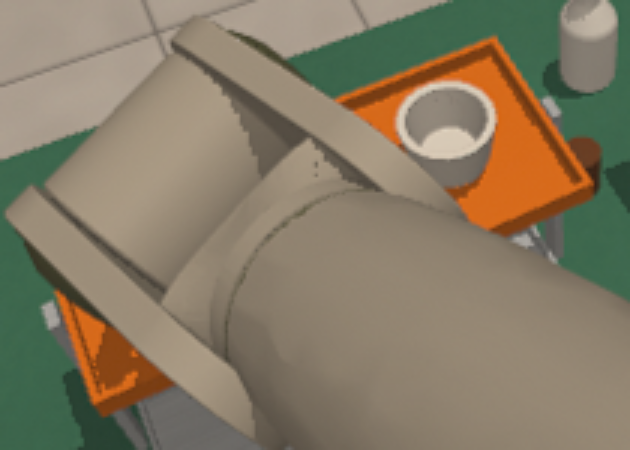

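View pics/w_5.png

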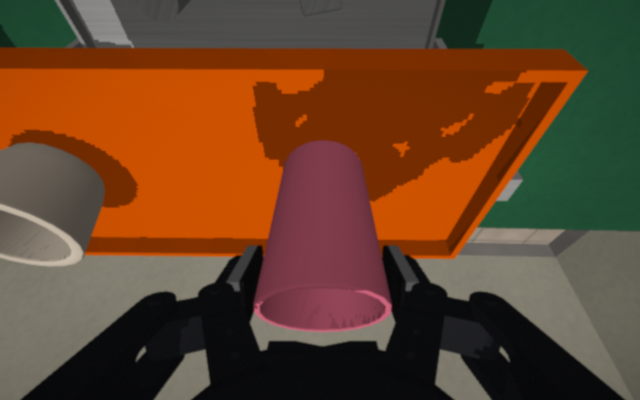

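Emit:
drive_tool:
  gripper: [0.8,0.9,1,1,1]
  dp:
    - [-0.002,0,-0.003]
    - [-0.003,0,-0.004]
    - [-0.003,0,-0.004]
    - [-0.003,0,-0.004]
    - [-0.003,0,-0.004]
  twist: [0,0,0,0,0]

```text
time_s: 14.9
eef_pos: [621.9, 287.2, 252.4]
ee_rot: [0.294, -0.012, 0.956, -0.003]
force: [-0.4, -0.5, -0.0]
grip_width: 0.999
```

Emit:
drive_tool:
  gripper: [1,1,1,1,1,1]
  dp:
    - [0,0,-0.1]
    - [0,0,-0.25]
    - [0,0,-0.45]
    - [0,0,-0.7]
    - [0,0,-0.95]
    - [0,0,-0.95]
  twist: [0,0,0,0,0,0]

```text
time_s: 15.5
eef_pos: [513.6, 288.0, 417.5]
ee_rot: [0.3, -0.012, 0.954, -0.001]
force: [0.4, -0.1, -0.2]
grip_width: 0.999
```

```bash
python3 shot.py 6;python3 go.py 440 147 250 91.5
```

```text
t 15.55 p [514.318 287.635 413.412] tilt 34.613993910138305 z [ 0.568  0.003 -0.823] y [-0.022  1.    -0.011] q [ 0.409  0.123  1.384 -0.255  1.083 -1.131] F [-0.33  -0.664 -1.488] g 1.0
dp [ 0.787 -0.686  0.459] rows 4.560916277967978
twist -0.002665317936394255 cur yang 91.26012138572452
```

View pics/w_6.png

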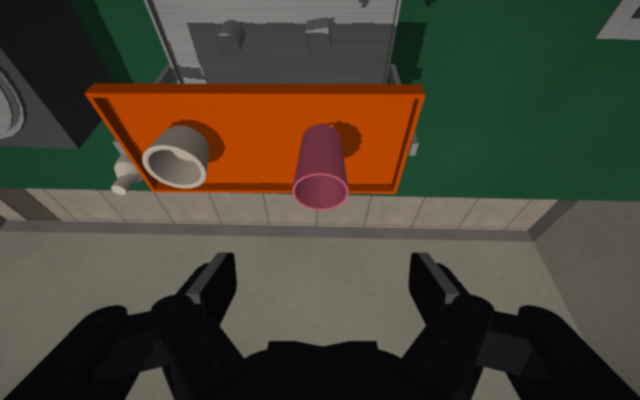

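```bash
python3 go.py 480 -211 320 91.5; python3 - <<'E'
from chk import *
run([(514,200,380),(480,-211,320),(566,-211,179),(525,-303,179),(562,-403,179),(562,-403,260)])
E
```

```text
t 15.55 p [514.318 287.635 413.412] tilt 34.613993910138305 z [ 0.568  0.003 -0.823] y [-0.022  1.    -0.011] q [ 0.409  0.123  1.384 -0.255  1.083 -1.131] F [-0.33  -0.664 -1.488] g 1.0
dp [ 0.467 -2.484  0.278] rows 10.169381004595431
twist -0.002665317936394255 cur yang 91.26012138572452
(514, 200, 380) [ 0.214  0.015  1.584 -0.144  0.954 -1.335] err mm 1.1368683772161603e-13 rot deg 5.83312428587669e-15
(480, -211, 320) [-0.862 -0.012  1.764  0.528  1.036 -2.65 ] err mm 1.8198773652309366e-13 rot deg 1.4093675117523714e-14
(566, -211, 179) [-0.716  0.303  1.788  0.641  0.678 -2.744] err mm 1.7975467359112708e-13 rot deg 1.8200067361813053e-14
(525, -303, 179) [-0.903  0.334  1.728  0.646  0.8   -2.88 ] err mm 3.1882402926452467 rot deg 1.316986833520567
(562, -403, 179) [-0.966  0.523  1.446  0.624  0.91  -2.88 ] err mm 1.6580645226017179 rot deg 0.7069024829354092
(562, -403, 260) [-0.972  0.447  1.349  0.572  1.055 -2.783] err mm 3.5040636720219573e-13 rot deg 2.622617869314055e-14
```

Emit:
drive_tool:
  gripper: [1,1,1,1]
  dp:
    - [0.16,-0.83,0.05]
    - [0.16,-0.83,0.05]
    - [0.16,-0.83,0.05]
    - [0.16,-0.83,0.05]
  twist: [0,0,0,0]

```text
time_s: 15.95
eef_pos: [497.1, 117.2, 383.6]
ee_rot: [0.293, -0.01, 0.956, -0.004]
force: [0.2, 0.7, -0.1]
grip_width: 1.001
```

Emit:
drive_tool:
  gripper: [0.5,0.5,0.5,0.5]
  dp:
    - [0.16,-0.83,0.1]
    - [0.16,-0.83,0.1]
    - [0.16,-0.83,0.1]
    - [0.16,-0.83,0.1]
  twist: [0,0,0,0]

```text
time_s: 16.35
eef_pos: [485.3, -50.1, 351.0]
ee_rot: [0.293, -0.01, 0.956, -0.004]
force: [1.3, 0.8, 0.5]
grip_width: 0.502
```

Emit:
drive_tool:
  gripper: [0.5,0.5,0.5,0.5,0.5]
  dp:
    - [0.15,-0.82,0.13]
    - [0.15,-0.82,0.13]
    - [0.15,-0.82,0.13]
    - [0.15,-0.82,0.13]
    - [0.15,-0.82,0.13]
  twist: [0.15,0.15,0.15,0.15,0.15]

```text
time_s: 16.85
eef_pos: [478.5, -213.6, 314.7]
ee_rot: [0.291, 0.103, 0.95, 0.032]
force: [0.3, 0.4, -0.8]
grip_width: 0.501
```

```bash
python3 shot.py 7;python3 go.py 566 -211 179 78;python3 chk.py >/dev/null;python3 - <<'E'
from chk import *
run([(566,-211,179),(525,-303,179),(562,-403,179)])
E
```

```text
t 16.9 p [ 478.808 -211.942  315.555] tilt 34.14153267769798 z [ 0.561  0.001 -0.828] y [0.175 0.977 0.12 ] q [-0.861 -0.008  1.768  0.521  1.03  -2.411] F [ 0.359 -0.684 -0.214] g 0.496
dp [ 0.023 -0.001  0.81 ] rows 3.2404054949512378
twist 0.020311213751099268 cur yang 79.82800923759893
(566, -211, 179) [-0.713  0.304  1.783  0.624  0.681 -2.487] err mm 2.9673135796061134e-13 rot deg 2.3227603513186903e-14
(525, -303, 179) [-0.913  0.334  1.74   0.671  0.797 -2.683] err mm 2.3437142008433856e-13 rot deg 1.0304366897829336e-14
(562, -403, 179) [-0.968  0.522  1.451  0.628  0.908 -2.655] err mm 1.473078308514707e-11 rot deg 1.7012067132229812e-12
```

View pics/w_7.png

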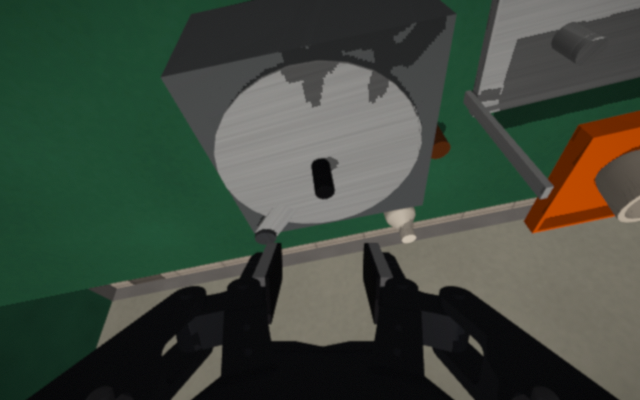

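```bash
python3 - <<'E'
from wz import *
print('knob top',wonz('7',(324,190),205),'knob base',wonz('7',(318,162),165),'pivot cap',wonz('7',(265,237),170))
E
```

```text
knob top [ 545.353 -210.147  205.   ] knob base [ 545.353 -211.356  165.   ] pivot cap [ 649.18  -303.255  170.   ]
```

Emit:
drive_tool:
  gripper: [0.5,0.5,0.5,0.5,0.5,0.5]
  dp:
    - [0.04,0,0.2]
    - [0.04,0,0.4]
    - [0.04,0,0.57]
    - [0.04,0,0.7]
    - [0.04,0,0.79]
    - [0.04,0,0.79]
  twist: [0,0,0,0,0,0]

```text
time_s: 17.5
eef_pos: [561.8, -207.1, 180.0]
ee_rot: [0.291, 0.1, 0.951, 0.033]
force: [0.2, -0.5, 0.6]
grip_width: 0.504
```

```bash
python3 shot.py 8;python3 go.py 561 -211 180
```

```text
t 17.55 p [ 561.73  -207.691  181.547] tilt 34.184735210552645 z [ 0.562  0.003 -0.827] y [0.171 0.978 0.119] q [-0.714  0.29   1.794  0.625  0.685 -2.492] F [ 0.343 -0.353  0.304] g 0.5
dp [ 0.004 -0.018  0.004] rows 0.07450600198578565
```

View pics/w_8.png

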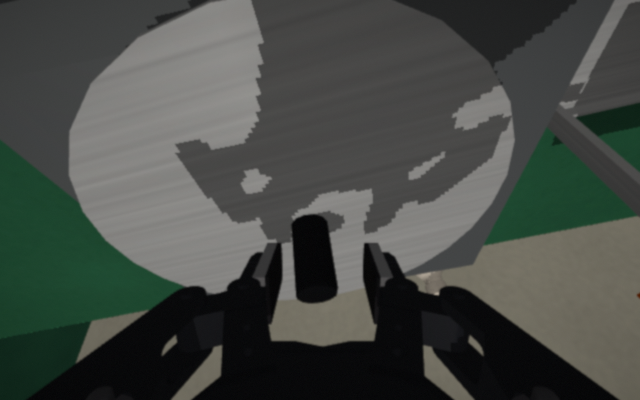

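```bash
cat > arc.py <<'E'
import sys
from h import *
from rig import ctrl
s=ctrl.sense();M=rot(s['ee_rot'])
piv=np.array([653.,-307.]);a0,a1,n=map(float,sys.argv[1:4])
K=lambda a:np.array([*(piv+141*np.array([np.cos(np.radians(a)),np.sin(np.radians(a))])),0])
for a in np.linspace(a0,a1,int(n)+1)[1:]:
    d=K(a)-K(a0);print(round(a,1),K(a)[:2],np.round(M.T@d/200,2).tolist())
E
python3 arc.py 136 222 12
```

```text
143.2 [ 540.146 -222.472] [0.03, -0.08, -0.03]
150.3 [ 530.482 -237.212] [0.06, -0.16, -0.06]
157.5 [ 522.733 -253.042] [0.07, -0.24, -0.08]
164.7 [ 517.019 -269.715] [0.08, -0.33, -0.1]
171.8 [ 513.43  -286.971] [0.07, -0.41, -0.11]
179.0 [ 512.021 -304.539] [0.06, -0.5, -0.11]
186.2 [ 512.816 -322.146] [0.04, -0.59, -0.11]
193.3 [ 515.801 -339.517] [0.01, -0.67, -0.1]
200.5 [ 520.929 -356.379] [-0.03, -0.75, -0.09]
207.7 [ 528.121 -372.47 ] [-0.08, -0.82, -0.07]
214.8 [ 537.265 -387.538] [-0.13, -0.89, -0.04]
222.0 [ 548.217 -401.347] [-0.19, -0.94, -0.01]
```

Emit:
drive_tool:
  gripper: [0.3,0.3,0.3,0.3,0.3,0.3,0.3,0.3,0.3,0.3,0.3,0.3,0.3,0.3,0.3,0.3]
  dp:
    - [0,-0.01,0]
    - [0,-0.01,0]
    - [0.03,-0.08,-0.03]
    - [0.06,-0.16,-0.06]
    - [0.07,-0.24,-0.08]
    - [0.08,-0.33,-0.1]
    - [0.07,-0.41,-0.11]
    - [0.06,-0.5,-0.11]
    - [0.04,-0.59,-0.11]
    - [0.01,-0.67,-0.1]
    - [-0.03,-0.75,-0.09]
    - [-0.08,-0.82,-0.07]
    - [-0.13,-0.89,-0.04]
    - [-0.18,-0.94,-0.02]
    - [-0.19,-0.96,-0.01]
    - [-0.19,-0.96,-0.01]
  twist: [0,0,0,0,0,0,0,0,0,0,0,0,0,0,0,0]

```text
time_s: 19.15
eef_pos: [558.9, -403.1, 181.8]
ee_rot: [0.293, 0.099, 0.95, 0.034]
force: [1.5, 11.6, 2.7]
grip_width: 0.298
```

```bash
python3 shot.py 9;python3 go.py 565 -405 180; python3 - <<'E'
from rig import cams
import cv2
d=cams.capture('scene');cv2.imwrite('pics/s3.png',d['pixels'][:,:,::-1])
E
```

```text
t 19.2 p [ 558.868 -403.036  181.824] tilt 34.26792129095583 z [ 0.563  0.006 -0.826] y [0.169 0.978 0.123] q [-0.975  0.516  1.453  0.632  0.918 -2.665] F [ 2.965 11.509  2.519] g 0.3
dp [-0.022 -0.006  0.025] rows 0.1338477390692466
```

View pics/w_9.png

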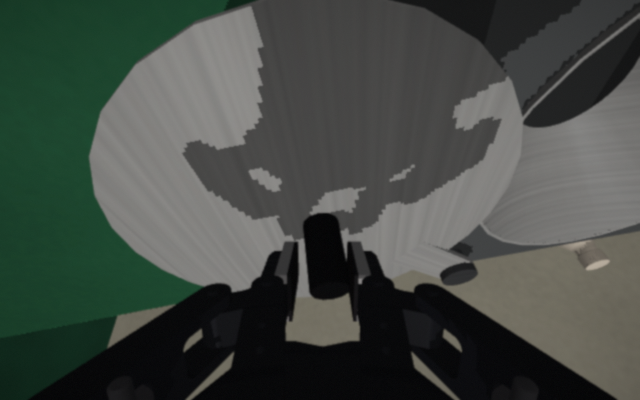

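View pics/s3.png

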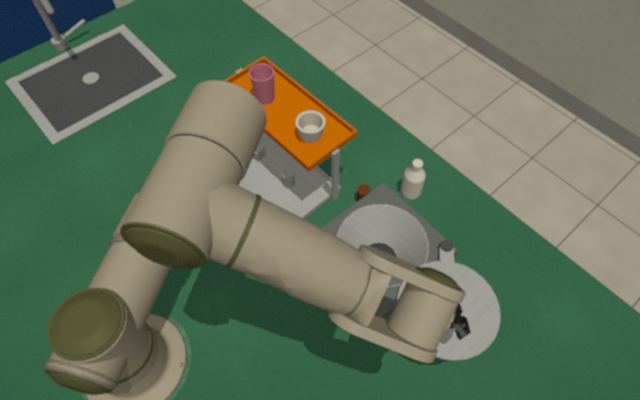

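Emit:
drive_tool:
  gripper: [0.5,0.5,0.5,0.5,0.5,0.5]
  dp:
    - [0,0.03,0]
    - [0,0.03,0]
    - [0,0.03,-0.2]
    - [0,0.03,-0.45]
    - [0,0.05,-0.7]
    - [0,0.1,-0.8]
  twist: [0,0,0,0,0,0]

```text
time_s: 19.85
eef_pos: [469.9, -387.2, 321.0]
ee_rot: [0.295, 0.101, 0.95, 0.028]
force: [0.9, -0.2, -0.6]
grip_width: 0.497
```

```bash
python3 go.py 445 147 245
```

```text
t 19.85 p [ 469.945 -387.174  321.009] tilt 34.41899048644179 z [ 0.565 -0.006 -0.825] y [0.175 0.978 0.113] q [-1.102  0.238  1.478  0.572  1.184 -2.617] F [ 0.887 -0.225 -0.591] g 0.497
dp [0.867 2.548 0.227] rows 10.802612496821384
```

Emit:
drive_tool:
  gripper: [0.8,0.8,0.8,0.8]
  dp:
    - [0.29,0.9,0.02]
    - [0.29,0.9,0.02]
    - [0.29,0.9,0.02]
    - [0.29,0.9,0.02]
  twist: [0,0,0,0]

```text
time_s: 20.25
eef_pos: [457.3, -195.6, 302.8]
ee_rot: [0.293, 0.101, 0.95, 0.031]
force: [0.6, -0.4, 0.6]
grip_width: 0.801
```

Emit:
drive_tool:
  gripper: [0.8,0.8,0.8,0.8]
  dp:
    - [0.29,0.9,0.02]
    - [0.29,0.9,0.02]
    - [0.29,0.9,0.02]
    - [0.29,0.9,0.02]
  twist: [-0.15,-0.15,-0.15,-0.15]

```text
time_s: 20.65
eef_pos: [443.9, -7.5, 289.3]
ee_rot: [0.296, -0.012, 0.955, -0.004]
force: [0.6, -0.8, -0.5]
grip_width: 0.797
```

```bash
python3 go.py 445 147 245 91.5
```

```text
t 20.65 p [443.873  -7.48  289.259] tilt 34.38698295576282 z [ 0.565 -0.    -0.825] y [-0.021  1.    -0.014] q [-0.423 -0.234  2.034  0.326  0.811 -2.18 ] F [ 0.582 -0.819 -0.501] g 0.797
dp [0.101 0.775 0.186] rows 3.213984425719996
twist -0.0035324401466416094 cur yang 91.18208038680226
```

Emit:
drive_tool:
  gripper: [0.8,0.8,0.8,0.8,0.8]
  dp:
    - [0.1,0.77,0.18]
    - [0.1,0.77,0.18]
    - [0.1,0.77,0.18]
    - [0.1,0.77,0.18]
    - [0.1,0.77,0.18]
  twist: [0,0,0,0,0]

```text
time_s: 21.15
eef_pos: [444.6, 146.3, 245.2]
ee_rot: [0.294, -0.014, 0.956, -0.003]
force: [-0.5, -0.5, 0.2]
grip_width: 0.803
```

```bash
python3 shot.py 10; python3 go.py 540 148 66 91.5
python3 - <<'E'
import cv2
i=cv2.imread('pics/w_10.png')[60:260,220:480];cv2.imwrite('pics/c2.png',cv2.resize(i,None,fx=3,fy=3,interpolation=cv2.INTER_CUBIC))
E
```

```text
t 21.2 p [444.948 145.049 245.632] tilt 34.26130974318986 z [ 0.563  0.002 -0.826] y [-0.023  1.    -0.014] q [ 0.092 -0.097  2.042 -0.088  0.603 -1.449] F [0.265 0.914 0.747] g 0.799
dp [0.112 0.016 1.01 ] rows 4.065041221420686
twist -0.0018609811161509368 cur yang 91.33251169954642
```

View pics/c2.png

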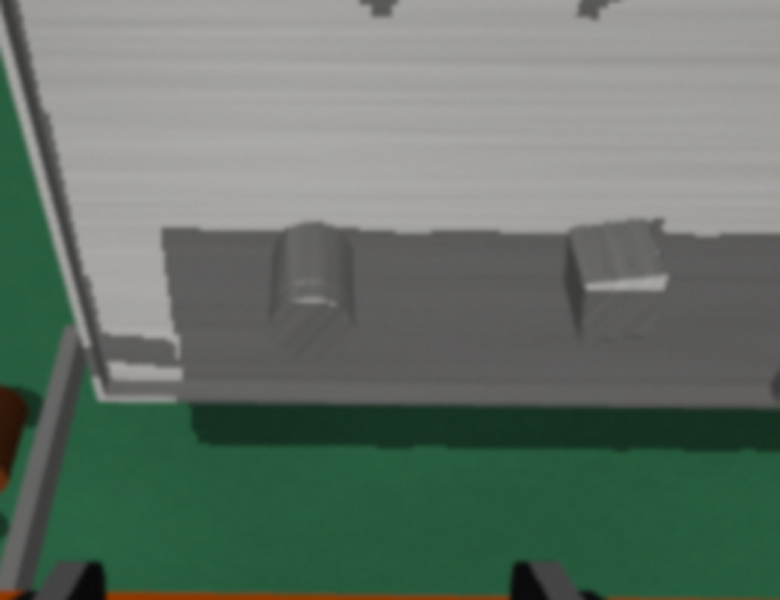

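```bash
python3 - <<'E'
from wz import *
print(wonz('10',(324.7,134),4),wonz('10',(324.7,159.3),54))
print(wproj('10',[[564,147,29],[550,145,29]]))
E
python3 - <<'E'
from chk import *
run([(500,146,160),(520,146,110),(540,146,75),(560,146,40),(575,146,20),(573,146,23)])
E
```

```text
[546.588 149.573   4.   ] [545.999 149.916  54.   ]
[[322.194 156.61 ]
 [320.898 148.277]]
(500, 146, 160) [ 0.081  0.153  2.042 -0.127  0.352 -1.411] err mm 7.713631344091941e-08 rot deg 1.2315558207287492e-08
(520, 146, 110) [ 0.077  0.286  2.041 -0.19   0.221 -1.349] err mm 9.086021744634363e-09 rot deg 1.8167149673188415e-09
(540, 146, 75) [ 0.073  0.392  2.014 -0.277  0.144 -1.264] err mm 2.6020499200866337e-09 rot deg 3.7558033040927514e-10
(560, 146, 40) [ 0.069  0.497  1.976 -0.48   0.081 -1.062] err mm 3.4693117685644956e-13 rot deg 1.1047471757075152e-14
(575, 146, 20) [ 0.067  0.561  1.94  -0.687  0.057 -0.856] err mm 2.740513130979189e-11 rot deg 9.494624673796183e-12
(573, 146, 23) [ 0.067  0.552  1.945 -0.645  0.06  -0.898] err mm 2.6404271938680494e-09 rot deg 1.1026827373759572e-09
```

Emit:
drive_tool:
  gripper: [0.8,0.8,0.8,0.8,0.8,0.8]
  dp:
    - [0.05,0.015,0.2]
    - [0.105,0.015,0.4]
    - [0.105,0.015,0.6]
    - [0.105,0.015,0.8]
    - [0.105,0.015,0.95]
    - [0.105,0.015,0.95]
  twist: [0,0,0,0,0,0]

```text
time_s: 21.8
eef_pos: [535.1, 144.7, 74.1]
ee_rot: [0.293, -0.011, 0.956, -0.004]
force: [0.2, -0.9, 0.5]
grip_width: 0.797
```

```bash
python3 shot.py 11; python3 go.py 572 148 22 91.5
```

```text
t 21.85 p [534.784 145.198  76.062] tilt 34.15274474515018 z [ 0.561 -0.001 -0.828] y [-0.018  1.    -0.014] q [ 0.074  0.382  2.025 -0.298  0.146 -1.238] F [-0.251  1.187  0.116] g 0.795
dp [-0.003  0.014  0.328] rows 1.3138628391506222
twist -0.004984491966349936 cur yang 91.0513957230285
```

View pics/w_11.png

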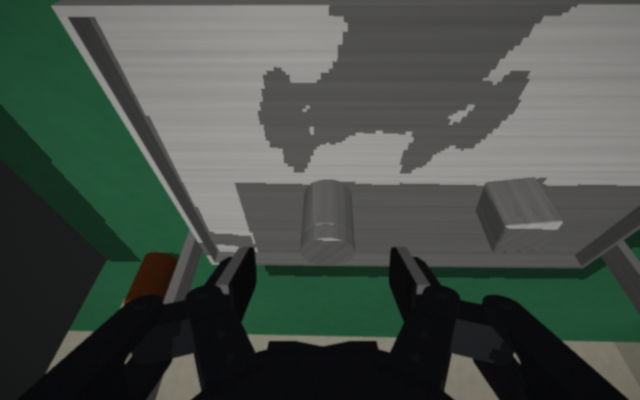

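Emit:
drive_tool:
  gripper: [0.8,0.8,0.8,0.8,0.8,0.8]
  dp:
    - [0,0.015,0.08]
    - [0,0.015,0.16]
    - [0,0.015,0.24]
    - [0,0.015,0.3]
    - [0,0.015,0.32]
    - [0,0.015,0.32]
  twist: [0,0,0,0,0,0]

```text
time_s: 22.45
eef_pos: [571.0, 149.1, 25.7]
ee_rot: [0.296, -0.011, 0.955, -0.004]
force: [-0.4, -1.0, 0.7]
grip_width: 0.8
```

```bash
python3 shot.py 12; python3 go.py 572 148 22 91.5
```

```text
t 22.5 p [570.932 149.241  25.732] tilt 34.410247436147046 z [ 0.565 -0.    -0.825] y [-0.02   1.    -0.014] q [ 0.076  0.545  1.947 -0.717  0.066 -0.816] F [-0.165 -0.194 -0.858] g 0.802
dp [ 0.006 -0.006  0.018] rows 0.08151205342097591
twist -0.00406829554217912 cur yang 91.13385340120388
```

View pics/w_12.png

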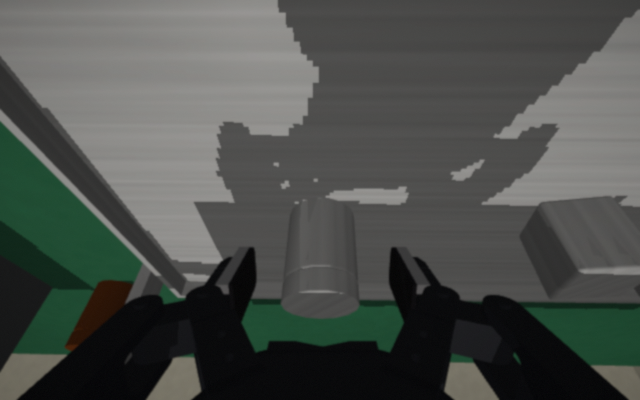

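Emit:
drive_tool:
  gripper: [0.2,0.2,0.2,0.2,0.2,0.2,0.2]
  dp:
    - [0.002,0,0.01]
    - [0.002,0,0.01]
    - [0.002,0,0.01]
    - [0.002,0,0.01]
    - [0.002,0,0.01]
    - [0.002,0,0.01]
    - [0.002,0,0.01]
  twist: [0,0,0,0,0,0,0]
  newtons: 40

```text
time_s: 23.2
eef_pos: [571.5, 149.7, 23.4]
ee_rot: [0.295, -0.012, 0.955, -0.004]
force: [-4.6, -1.5, 7.4]
grip_width: 0.402
```

Emit:
drive_tool:
  gripper: [0.2,0.2,0.2,0.2,0.2,0.2,0.2]
  dp:
    - [0,0,-0.04]
    - [0,0,-0.1]
    - [0,0,-0.2]
    - [0,0,-0.35]
    - [0,0,-0.55]
    - [0,0,-0.75]
    - [0,0,-0.95]
  twist: [0,0,0,0,0,0,0]

```text
time_s: 23.9
eef_pos: [462.7, 149.9, 180.4]
ee_rot: [0.294, -0.012, 0.956, -0.003]
force: [0.7, -0.2, -1.2]
grip_width: 0.4
```

```bash
python3 shot.py 13; python3 go.py 460 146 300 91.5; python3 go.py 570 -205 225 91.5
```

```text
t 23.95 p [462.199 150.591 185.575] tilt 34.67462476576212 z [ 0.569  0.003 -0.822] y [-0.023  1.    -0.012] q [ 0.103  0.034  2.098 -0.14   0.411 -1.382] F [3.37  1.481 4.481] g 0.404
dp [-0.316 -0.03  -0.477] rows 2.2907632388924677
twist -0.0022514215971050867 cur yang 91.29737205626054
t 23.95 p [462.199 150.591 185.575] tilt 34.67462476576212 z [ 0.569  0.003 -0.822] y [-0.023  1.    -0.012] q [ 0.103  0.034  2.098 -0.14   0.411 -1.382] F [3.37  1.481 4.481] g 0.404
dp [-0.51  -1.792  0.139] rows 7.473170571772324
twist -0.0022514215971050867 cur yang 91.29737205626054
```

View pics/w_13.png

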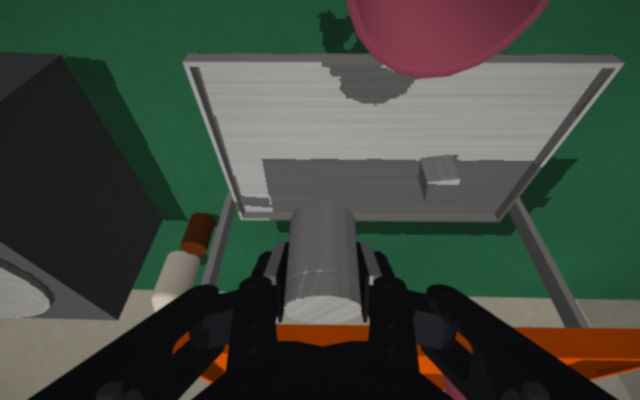

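Emit:
drive_tool:
  gripper: [0.2,0.2,0.2,0.2,0.2]
  dp:
    - [-0.15,-0.1,-0.12]
    - [-0.2,-0.3,-0.12]
    - [-0.25,-0.5,-0.1]
    - [-0.3,-0.7,-0.08]
    - [-0.32,-0.9,-0.05]
  twist: [0,0,0,0,0]

```text
time_s: 24.45
eef_pos: [515.6, -30.1, 227.1]
ee_rot: [0.296, -0.012, 0.955, -0.003]
force: [0.7, -0.7, -0.8]
grip_width: 0.403
```

Emit:
drive_tool:
  gripper: [0.2,0.2,0.2,0.2,0.2,0.2]
  dp:
    - [-0.05,-0.2,0]
    - [-0.12,-0.4,0.01]
    - [-0.18,-0.6,0.02]
    - [-0.24,-0.8,0.03]
    - [-0.27,-0.89,0.03]
    - [-0.27,-0.89,0.03]
  twist: [0,0,0,0,0,0]

```text
time_s: 25.05
eef_pos: [567.2, -207.2, 254.0]
ee_rot: [0.295, -0.011, 0.955, -0.004]
force: [-0.2, 0.3, -0.3]
grip_width: 0.404
```

```bash
python3 shot.py 14; python3 go.py 564 -204 165 91.5
```

```text
t 25.1 p [ 566.755 -205.484  253.55 ] tilt 34.29287610639855 z [ 0.563  0.001 -0.826] y [-0.02   1.    -0.013] q [-0.703  0.212  1.689  0.516  0.831 -2.571] F [-0.738  1.22  -0.721] g 0.401
dp [0.261 0.013 0.358] rows 1.7720967275121642
twist -0.0036830397855668355 cur yang 91.16852641929898
```

View pics/w_14.png

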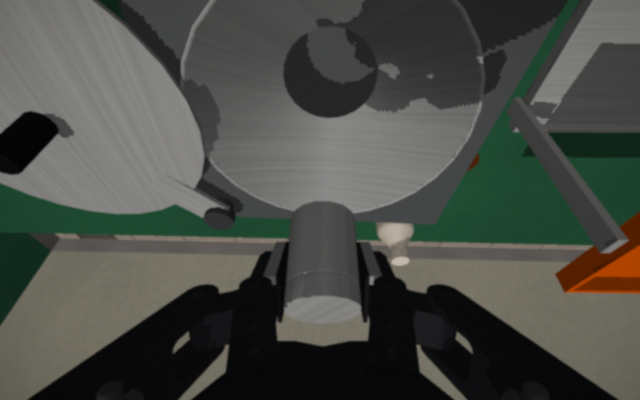

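```bash
python3 - <<'E'
from wz import *
print('throat',wonz('14',(330,71),78))
for p in [(183,75),(484,85)]:print('rim',wonz('14',p,154))
print('knob top',wonz('14',(8,162),205))
E
```

```text
throat [ 552.302 -202.461   78.   ]
rim [ 519.291 -295.372  154.   ]
rim [ 520.932 -107.015  154.   ]
knob top [ 548.003 -391.443  205.   ]
```

Emit:
drive_tool:
  gripper: [0.2,0.2,0.2,0.2,0.2]
  dp:
    - [0.08,0.01,0.1]
    - [0.16,0.02,0.2]
    - [0.23,0.02,0.3]
    - [0.27,0.02,0.35]
    - [0.27,0.02,0.35]
  twist: [0,0,0,0,0]

```text
time_s: 25.6
eef_pos: [560.7, -200.4, 163.6]
ee_rot: [0.293, -0.012, 0.956, -0.002]
force: [0.2, -0.1, -0.2]
grip_width: 0.403
```

Emit:
drive_tool:
  gripper: [0.7,0.7,0.7,0.7,0.7,0.7]
  dp:
    - [0,0,0]
    - [0,0,0]
    - [0,0,0]
    - [0,0,0]
    - [0,0,0]
    - [0,0,0]
  twist: [0,0,0,0,0,0]

```text
time_s: 26.2
eef_pos: [561.7, -202.5, 165.3]
ee_rot: [0.295, -0.012, 0.956, -0.003]
force: [-0.9, 0.1, -1.2]
grip_width: 0.701
```

Emit:
drive_tool:
  gripper: [0.7,0.7,0.7,0.7]
  dp:
    - [-0.05,0,-0.2]
    - [-0.1,0,-0.4]
    - [-0.15,0,-0.6]
    - [-0.15,0,-0.6]
  twist: [0,0,0,0]

```text
time_s: 26.6
eef_pos: [519.2, -202.9, 286.9]
ee_rot: [0.298, -0.012, 0.955, -0.007]
force: [0.6, -0.9, -0.2]
grip_width: 0.7
```

```bash
python3 shot.py 15; python3 go.py 490 -390 290
```

```text
t 26.65 p [ 519.046 -202.376  283.721] tilt 34.46842779733865 z [ 0.566 -0.003 -0.824] y [-0.02   1.    -0.017] q [-0.771  0.084  1.759  0.521  0.909 -2.61 ] F [ 0.073 -0.264 -0.232] g 0.697
dp [ 0.127 -0.935 -0.106] rows 3.7992487043323493
```

View pics/w_15.png

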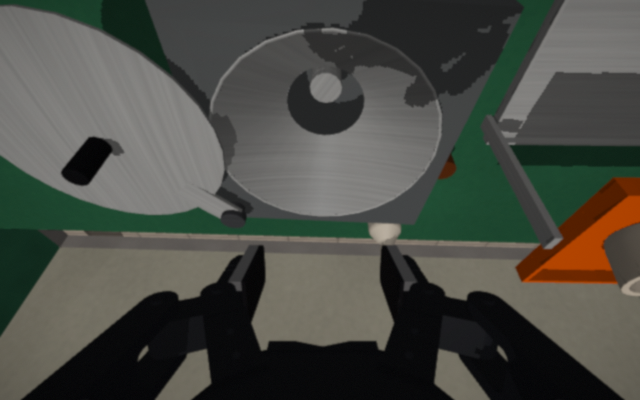

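Emit:
drive_tool:
  gripper: [0.5,0.5,0.5,0.5,0.5]
  dp:
    - [0.03,-0.2,-0.05]
    - [0.07,-0.45,-0.11]
    - [0.1,-0.7,-0.11]
    - [0.13,-0.96,-0.11]
    - [0.13,-0.96,-0.11]
  twist: [0.15,0.15,0.15,0.15,0.15]

```text
time_s: 27.15
eef_pos: [487.8, -399.0, 284.1]
ee_rot: [0.292, 0.103, 0.95, 0.032]
force: [0.2, 0.1, -0.5]
grip_width: 0.498
```

```bash
python3 shot.py 16; python3 go.py 560 -402 180
```

```text
t 27.2 p [ 488.241 -397.031  284.454] tilt 34.14902054406586 z [ 0.561  0.002 -0.828] y [0.176 0.977 0.121] q [-1.079  0.309  1.479  0.583  1.12  -2.632] F [-0.223 -0.519  0.008] g 0.499
dp [-0.009 -0.024  0.634] rows 2.536517860499355
```

View pics/w_16.png

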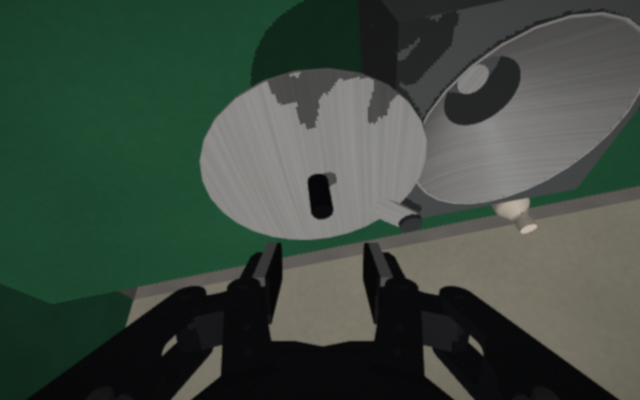

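Emit:
drive_tool:
  gripper: [0.5,0.5,0.5,0.5,0.5,0.5]
  dp:
    - [0,-0.02,0.2]
    - [-0.01,-0.02,0.38]
    - [-0.01,-0.02,0.52]
    - [-0.01,-0.02,0.6]
    - [-0.01,-0.02,0.63]
    - [-0.01,-0.02,0.63]
  twist: [0,0,0,0,0,0]

```text
time_s: 27.8
eef_pos: [561.1, -398.1, 183.8]
ee_rot: [0.293, 0.1, 0.95, 0.032]
force: [0.0, 0.3, 0.2]
grip_width: 0.499
```

```bash
python3 shot.py 17; python3 go.py 560 -402 180;python3 arc.py 222 133.5 12
```

```text
t 27.85 p [ 560.921 -398.597  184.706] tilt 34.295278467886284 z [ 0.563  0.    -0.826] y [0.172 0.978 0.118] q [-0.966  0.508  1.459  0.628  0.909 -2.654] F [-0.733 -0.22   0.734] g 0.5
dp [ 0.013 -0.02   0.017] rows 0.11761068820250133
214.6 [ 536.973 -387.117] [0.06, 0.06, -0.03]
207.2 [ 527.649 -371.56 ] [0.11, 0.13, -0.06]
199.9 [ 520.398 -354.936] [0.16, 0.2, -0.08]
192.5 [ 515.342 -337.518] [0.2, 0.28, -0.09]
185.1 [ 512.564 -319.595] [0.23, 0.37, -0.1]
177.8 [ 512.109 -301.464] [0.25, 0.46, -0.1]
170.4 [ 513.985 -283.425] [0.26, 0.55, -0.1]
163.0 [ 518.161 -265.776] [0.26, 0.64, -0.08]
155.6 [ 524.568 -248.808] [0.25, 0.73, -0.07]
148.2 [ 533.1   -232.804] [0.24, 0.81, -0.04]
140.9 [ 543.616 -218.027] [0.21, 0.89, -0.01]
133.5 [ 555.942 -204.722] [0.17, 0.97, 0.02]
```

View pics/w_17.png

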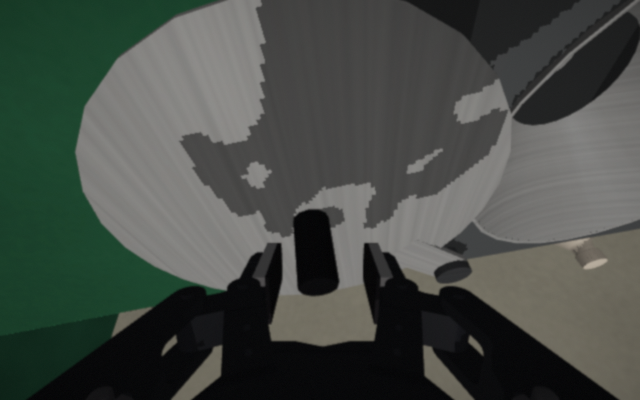

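Emit:
drive_tool:
  gripper: [0.3,0.3,0.3,0.3,0.3,0.3,0.3,0.3,0.3,0.3,0.3,0.3,0.3,0.3,0.3]
  dp:
    - [0,0,0]
    - [0,0,0]
    - [0.06,0.06,-0.03]
    - [0.11,0.13,-0.06]
    - [0.16,0.2,-0.08]
    - [0.2,0.28,-0.09]
    - [0.23,0.37,-0.1]
    - [0.25,0.46,-0.1]
    - [0.26,0.55,-0.1]
    - [0.26,0.64,-0.08]
    - [0.25,0.73,-0.07]
    - [0.24,0.81,-0.04]
    - [0.21,0.88,-0.01]
    - [0.18,0.95,0.02]
    - [0.18,0.95,0.02]
  twist: [0,0,0,0,0,0,0,0,0,0,0,0,0,0,0]

```text
time_s: 29.35
eef_pos: [567.6, -203.8, 183.7]
ee_rot: [0.293, 0.099, 0.95, 0.032]
force: [-0.3, -0.3, -0.2]
grip_width: 0.301
```

```bash
python3 shot.py 18; python3 go.py 573 -195 182
```

```text
t 29.4 p [ 567.105 -204.595  183.581] tilt 34.29003740306919 z [ 0.563  0.001 -0.826] y [0.171 0.978 0.118] q [-0.701  0.294  1.784  0.617  0.682 -2.473] F [-0.208  0.214 -0.049] g 0.302
dp [-0.009  0.051  0.023] rows 0.2274259782110585
```

View pics/w_18.png

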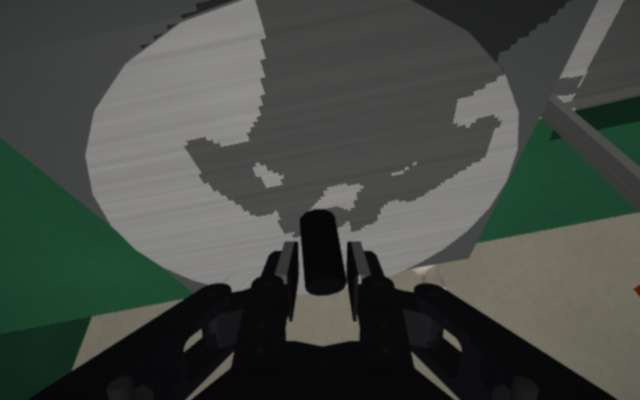

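Nearly shut. Next I'll push it onto the stop along the tangent, in small steps, and watch the force.

Emit:
drive_tool:
  gripper: [0.3,0.3,0.3]
  dp:
    - [-0.01,0.03,0.02]
    - [-0.01,0.05,0.02]
    - [-0.01,0.05,0.02]
  twist: [0,0,0]

```text
time_s: 29.7
eef_pos: [572.2, -201.4, 182.5]
ee_rot: [0.294, 0.102, 0.95, 0.026]
force: [-4.2, -24.8, -6.6]
grip_width: 0.301
```

Emit:
drive_tool:
  gripper: [0.3,0.3,0.3]
  dp:
    - [-0.01,0.03,0.01]
    - [-0.01,0.03,0.01]
    - [-0.01,0.03,0.01]
  twist: [0,0,0]

```text
time_s: 30.0
eef_pos: [577.2, -201.2, 184.5]
ee_rot: [0.297, 0.104, 0.949, 0.021]
force: [2.7, -47.1, -10.3]
grip_width: 0.299
```

Emit:
drive_tool:
  gripper: [0.4,0.5,0.5,0.5]
  dp:
    - [0.01,-0.06,-0.01]
    - [0.01,-0.06,-0.01]
    - [0.01,-0.05,-0.01]
    - [0.01,-0.05,-0.01]
  twist: [0,0,0,0]

```text
time_s: 30.4
eef_pos: [571.8, -199.0, 181.7]
ee_rot: [0.293, 0.1, 0.95, 0.032]
force: [1.0, 0.1, -0.6]
grip_width: 0.5
```

```bash
python3 shot.py 19; python3 go.py 500 -203 280
```

```text
t 30.45 p [ 571.899 -199.057  181.782] tilt 34.261262902435384 z [ 0.563  0.001 -0.826] y [0.172 0.978 0.118] q [-0.685  0.3    1.78   0.611  0.671 -2.456] F [-0.456  0.034 -0.617] g 0.497
dp [ 0.016 -0.023 -0.608] rows 2.435709195001619
```

View pics/w_19.png

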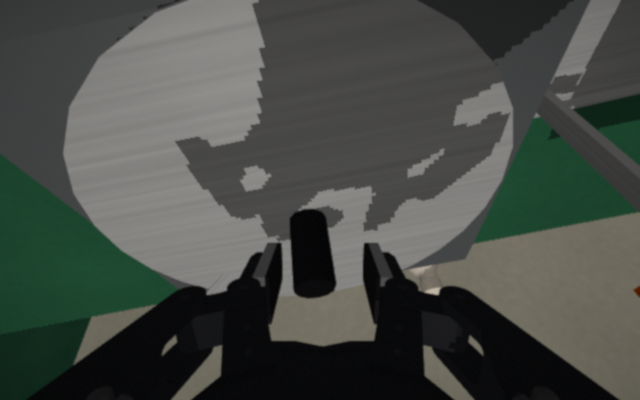

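Emit:
drive_tool:
  gripper: [0.5,0.5,0.5,0.5,0.5,0.5,0.5]
  dp:
    - [0,-0.01,-0.1]
    - [0,-0.01,-0.25]
    - [0,-0.01,-0.45]
    - [0,-0.01,-0.65]
    - [0,0,-0.85]
    - [0,0,-0.95]
    - [0,0,-0.95]
  twist: [0,0,0,0,0,0,0]

```text
time_s: 31.15
eef_pos: [464.6, -200.0, 341.4]
ee_rot: [0.295, 0.1, 0.95, 0.03]
force: [0.8, -1.0, -0.0]
grip_width: 0.501
```

Emit:
drive_tool:
  gripper: [0.5,0.5,0.5,0.5,0.5]
  dp:
    - [0.2,0,0]
    - [0.4,0,-0.1]
    - [0.5,0,-0.3]
    - [0.5,0,-0.3]
    - [0.5,0,-0.3]
  twist: [0,0,0,0,0]

```text
time_s: 31.65
eef_pos: [350.3, -179.4, 332.9]
ee_rot: [0.293, 0.101, 0.95, 0.031]
force: [0.1, 0.3, -1.2]
grip_width: 0.5
```

```bash
python3 shot.py 20; python3 - <<'E'
from rig import cams,ctrl
import cv2
for n in('scene','side'):
    d=cams.capture(n);cv2.imwrite(f'pics/{n}_f.png',d['pixels'][:,:,::-1])
s=ctrl.sense();print(s['time_s'],s['eef_pos'],s['dq'])
E
```

```text
31.8 [ 350.88619626 -178.71627098  332.34963474] [ 0.00210586  0.00056939 -0.00250642  0.00041595  0.00484637 -0.00211424]
```

View pics/scene_f.png

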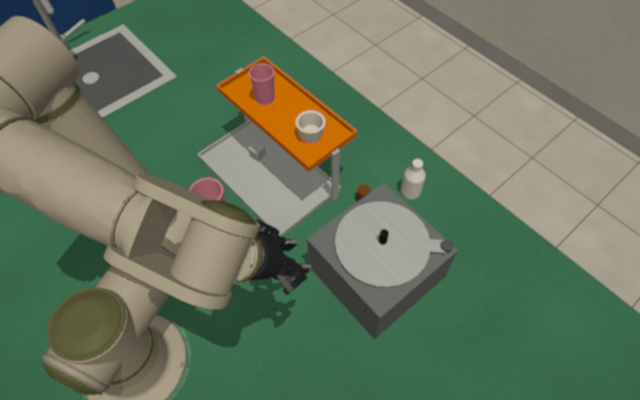

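View pics/side_f.png

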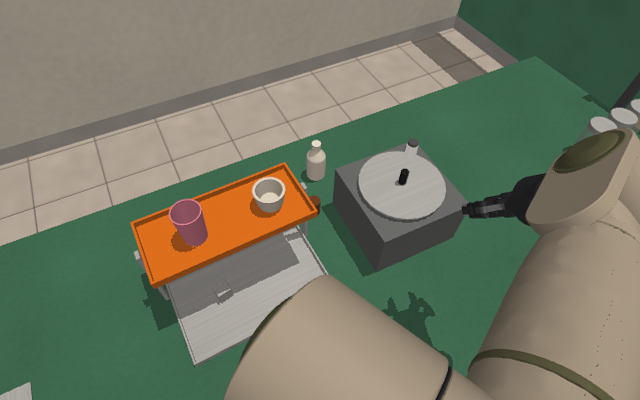

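View pics/w_20.png

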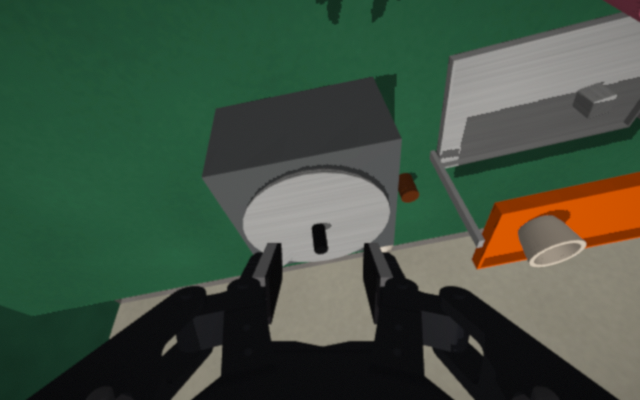

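```bash
python3 - <<'E'
from h import *
for t in('scene0','scene_f','side0','side_f'):
    im=cv2.imread(f'pics/{t}.png').astype(int)
    x0,y0,x1,y1=(370,225,400,255) if 'scene' in t else (390,160,420,192)
    c=im[y0:y1,x0:x1].sum(2)<150;ys,xs=np.nonzero(c)
    print(t,len(xs),xs.mean()+x0,ys.mean()+y0, ys.min()+y0)
    p=(xs.mean()+x0,ys.mean()+y0);print(onz(t.split('_')[0].rstrip('0'),p,185))
E
```

```text
scene0 87 383.0689655172414 240.9655172413793 235
[ 550.916 -212.635  185.   ]
scene_f 85 383.09411764705885 236.49411764705883 230
[ 558.767 -204.94   185.   ]
side0 112 407.48214285714283 177.32142857142858 170
[ 553.254 -209.403  185.   ]
side_f 108 402.89814814814815 176.32407407407408 169
[ 560.767 -201.394  185.   ]
```

```bash
python3 - <<'E'
from rig import job
print(job.finish_job())
E
```

```text
the job is handed in; nothing more can be done
None
```

I handed the job in at about 31.8 s, with the cup moved, the round pot in the bin and the cover swung shut.

**How it went**
- **Tool lean:** `drive_tool` has no tilt command. I leaned the tool back about 34° by repeatedly commanding poses just out of reach in free space.
- **Cup:** I stood the smaller pink cup on the +y half of the upper tray.
- **Cover and pot:** I swung the cover to its end stop and gripped the pot under the tray edge. I let it go over the funnel and swung the cover back onto its stop.

**Last checks**
- **Cup:** the final pictures show it upright and clear of the mortar.
- **Pot:** the wrist picture after release showed it standing on the bin floor, seen through the throat.
- **Cover:** the cover was pushed until its stop resisted. The knob measures about (559, -204) in the scene camera and (561, -201) in the side camera; the fitted bin centre is (558, -205). I take that as fully shut.
- **Bystanders:** the mortar, block, bottle, brown look-alike and larger cup look undisturbed. The arm partly hid the larger cup in the last scene picture. The robot stands clear of everything.

**Possible problem:** while pressing the cover onto its stop, the wrist force briefly reached about 48 N through the fingertips. That is under the 120 N wrist limit. It would only count against the 40 N limit if fingertip contact counts as the gripper's body. I backed off straight away.

**Measurement mismatch:** the wrist-camera readings differed from the fixed cameras by 4 to 10 mm in places. I worked with averages, and every grasp landed.

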